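Fit the lens in the carver's bench magnifier

TASK

The gourd carver's bench magnifier has lost its glass. Lay the thick round lens flat in the upright cup of the magnifier, fully down on its seat, then put the hexagonal retaining ring over the cup and screw it clockwise down its thread until it is snug on the glass: it must hold the lens firmly, but the glass cracks if you press or tighten hard. Let go, and leave the brass collar, the cork stopper and the burr block where they are.

Things in the scene. Friction and masses are not known exactly. Their poses are not given: they have to be found in the camera images.
- lens: The lens: a thick clear glass disc, 36 mm across, 16 mm tall (plus a 2 mm dome mid-top), 40 g, lying flat on the bench. Origin at the centre of its underside, z up; being round, its yaw does not matter. Seated, its top edge stands 5.5 to 8.5 mm above the cup's rim, so it can be held by its top 5 mm while it is set down.
- ring: The retaining ring: a bare aluminium hexagonal cap with a hole, 60 mm across flats, 69 mm across corners, 19 mm tall, 55 to 100 g, standing on the bench right way up. Origin at the centre of its underside, z up. Its flats face its own directions 0 (its x axis), 60, 120, 180, 240 and 300 degrees; two jaws fit on any opposite pair.
- ring_top (a point): Centre of the ring's top face, 19 mm above its underside. The top is an inward lip 3.5 mm thick with a 28 mm wide hole; the lip's underside presses on the lens. Below it the skirt is 54 mm across flats inside.
- ring_lug (a point): Inner tip of one thread lug, at the ring's 0 degrees (its +x), 22.9 mm from the axis, 2.3 mm above the underside. There are three such lugs, at 0, 120 and 240 degrees, each 6 mm wide and 2.2 mm thick; they run in the cup's thread.
- magnifier: The magnifier head, fixed to the bench: a dark steel foot 80 mm across, a post, and an upright aluminium cup on top, open upwards, 43 mm outside (51 mm over its external thread), bore 37.6 mm with a small chamfer. Origin at the centre of the foot's underside, z up.
- cup_rim (a point): Centre of the cup's mouth, on the cup's axis at the height of its rim, 64 mm above the bench; axes as the magnifier's.
- seat_mid (a point): Point on the cup's axis 9 mm below the rim, at the mean height of the rubber-faced seat. The true seat is set up to 1.2 mm higher or lower each time, so the angle at which the ring comes snug is not known beforehand.
- thread_start (a point): Upper end of one thread, at the magnifier's 0 degrees (its +x), 23 mm from the axis, 1.5 mm below the rim. Right-handed, three equal threads (upper ends at 0, 120, 240 degrees), each running 92 degrees clockwise seen from above, sinking 4.6 mm (2.9 mm per rad). At any yaw, the lowered ring's lugs first come to rest on top of the threads.
- thread_end (a point): Lower end of that thread, 6.1 mm below the rim; then a 28 degree gap to the next upper end. Turned clockwise, the lugs drop through the gaps (let it settle level there, tilted it jams) and pass under the next threads. Snug comes 0.4 to 1.4 rad after the next upper end: the torque, before under 0.06 N m, climbs some 2 N m per rad; about 0.2 is snug, 0.3 can crack the glass (40 N). It stays tight.
- collet: Bystander: a small brass collar, 28 mm across, 12 mm tall; origin at the centre of its underside.
- stopper: Bystander: a cork stopper, 26 mm across, 24 mm tall; origin at the centre of its underside.
- burrs: Bystander: a wooden block 50 x 22 x 22 mm with four upright carving burrs, 55 mm tall in all; origin at the centre of its underside.
Mind the look-alikes: they are no part of the job. Several things have the shape of the ring; the one meant has the colours described above.

How it is judged:
On the way:
1. the lens lies flat on its seat in the cup (horizontal distance between lens and cup_rim below 0.0025 m and z of lens in the frame of cup_rim below -0.0075 m and angle between lens's own z axis and vertical below 0.06 rad), for 0.2 s.
At the end, for the whole second after the job is handed in: The lens lies on its seat in the cup (within 2.5 mm of the axis, underside at least 7.5 mm below the rim, tilt under 0.06 rad); the ring sits level on the cup (within 3.5 mm, tilt under 0.06 rad, underside at least 6 mm below the rim), at rest, and by itself presses on the lens with more than 5 N (all of step 1 and horizontal distance between ring and cup_rim below 0.0035 m and angle between ring's own z axis and vertical below 0.06 rad and z of ring in the frame of cup_rim below -0.006 m and contact force between ring and lens above 5 N and linear speed of ring below 0.01 m/s); the robot touches nothing.
It fails at once if the glass is cracked: more than 40 N between the lens and the ring, or between the lens and the magnifier (contact force between lens and ring above 40 N or contact force between lens and magnifier above 40 N).
It fails at once if a bystander is moved by more than 20 mm (distance of any of collet, stopper, burrs from where it was at the start of the episode above 0.02 m).
It also fails if it takes over 67 s, if anything falls off the work surface, if the arm or the gripper's body presses on something with over 40 N, if the wrist force passes 120 N, or if a joint passes its speed limit or range.

ROBOT

A 6-joint arm with a two-finger parallel gripper is mounted at the origin on the work surface. World frame = base frame: x ahead of the robot, y to its left, z up, the work surface at z = 0. Lengths are in m, angles in rad, forces in N, time in s.
With the tool pointing down it reaches from about 0.425 to 0.95 m from the base axis. Payload 3.5 kg.
Tool frame: the origin (TCP) lies on the centre line of the jaws, within the pads' length; the fingertips stand 11 mm ahead of it and the grasp point (between the pads) lies 8 mm behind it; z points along the fingers, y is the direction in which the jaws open and shut (so a half turn about z gives the same grasp; the last joint's range is limited). The gripper opens to 85 mm and grips with 20 to 120 N. Pads are 22 mm wide; open, the fingers measure 114 mm over their backs; the gripper's body (76 mm by 85 mm) begins 54 mm behind the grasp point. The pads swing forward as they close: fully open they stand 13 mm farther back than shut.
Start: joints at [1.018, 0.286, 1.577, -0, 1.279, -0.15], TCP at [0.265, 0.621, 0.242] pointing down, gripper open.
Joint ranges: [-2.77, 2.77], [-0.9, 2.22], [0.21, 2.48], [-1.53, 4.67], [0.24, 2.81], [-2.84, 2.84]. Speed limits (rad/s): [2.79, 2.79, 3.14, 3.14, 3.14, 3.14].

INTERFACE

Orientations are given as a unit quaternion [w, x, y, z].
In Python, from bench import * gives the robot as it stands.
- The arm moves only by the tool apply_moves, never from a script. Its argument "rows" is a list of rows, each a list of 3 entries, a list of its own where there are three numbers: the shift along the tool's x, y, z in cm, then the turn, a rotation vector about the tool's x, y, z in degrees, then the finger opening in cm, from 0 to 8.54. A call has 1 to 5 rows; each row is the pose to reach, as a shift and turn from the pose commanded when the call began, along the tool's axes at that moment; what a row does not reach only later rows make up. A row lasts 1/12 s, in which the tool goes at most 41.7 mm and 7.16 degrees, less where a joint would pass 70% of its speed; a pose out of reach is approached as far as the arm can. A call with a gripper value outside its range is refused whole. The fingers move at their own pace and stop on an object; "grip_force" is the grip in N (left out, the last holds). Time passes only in rows, so rows that repeat a pose let the fingers close. It gives the time, the measured TCP pose, the force and the opening at its end, in the units of the state.
- get_state(): the state, without advancing time (a new reading comes with each control period).
- get_image(name): name is "scene" or "top" or "wrist"; returns (picture, depth): 420x560x3 uint8, red, green, blue; 420x560 float32, m along the optical axis (not along the pixel's ray), 0 where there is no reading.
- get_calibration(name): a dict with "fovy" (degrees; the focal length in pixels is half the picture's height over the tangent of half this angle, whatever the lens; pixels are square), "cx", "cy" (the principal point, pixels), "cam_to_world" (4x4, takes a point from camera to world coordinates). Camera axes: x right, y down, z forward; pixel columns grow to the right and rows downward; lengths in m; the calibration is good to about 2 mm. A picture is of the moment at which its call begins: read the wrist's pose just before it. get_calibration takes no time and is no camera call; for the wrist camera it gives the pose at the moment of the call.
- sign_off(): hands the job in, once; it reports no verdict.
Trained networks look in the newest picture that a camera, given by its name, has taken for a name from the list of things; names that differ only in an ending like _2 or _b are one class to them, and where a whole thing is asked for, a point or a joint stands for the part that bears it (a point fixed in the world has none). Each returns a list of dicts, best first, with "conf" (0 to 1); they miss things now and then, are a little off and sometimes report something else, mostly with a low value. They report only what shows in the picture. A call takes as long as a camera call. They do not tell look-alikes from the thing itself.
- search_frame(camera, name): "xyz" ([x, y, z] in m, in world coordinates, good to about 4 mm: the middle of the surface that is visible of it).
- outline_of(camera, name): "mask" (420x560 bool, what is visible of it).
- mark_of(camera, name): "xyz" ([x, y, z] in m, in world coordinates, good to about 4 mm: a listed point, or the origin of a listed thing).
The state is a dict: "t": time; "joints": joint angles; "dq": joint speeds; "tau": joint torques, N m; "position": TCP position; "tool_rot": TCP orientation; "force": force on the tool from outside, world axes, zero at the start; "ft_torque": the same for the moment, N m; "width": finger opening in m.
Only numpy, scipy, OpenCV 4.12 (cv2) and the standard library are available. Lean on these libraries where they do the work, as an engineer would, in place of code of your own. Each camera call takes 0.05 s, during which the arm holds its last target.

## Working session

There is one attempt and no reset: what is moved stays moved. The work goes in short steps, Python scripts to look and compute and a tool call to move; the robot and the scene stay as the last step left them, time stands still between calls to the robot, and variables do not carry over. Pictures are saved under pics/ and viewed, and the job is handed in when it is done.

Besides the shell and the picture viewer there is one more tool, called after ">>>" as name(argument=value, ...), one argument or row to a line, values as JSON. apply_moves: Moves the arm, as the interface text tells. Its arguments: {"type":"object","properties":{"rows":{"type":"array","items":{"type":"array"}},"grip_force":{"type":"number"}},"required":["rows"]}

```bash
mkdir -p pics; ls; python3 - <<'E'
from bench import *
import cv2,numpy as np
s=get_state();print(s)
for n in("scene","top","wrist"):
    p,d=get_image(n);cv2.imwrite(f"pics/{n}0.png",p[:,:,::-1]);np.savez(f"/tmp/{n}0.npz",p=p,d=d)
    c=get_calibration(n);print(n,c)
    for k in("lens","ring","magnifier","collet","stopper","burrs"):
        print(n,k,[(np.round(r["xyz"],4).tolist(),round(r["conf"],2)) for r in search_frame(n,k)])
E
```

```text
pics
{'t': 0.0, 'joints': array([ 1.01798143e+00,  2.87220063e-01,  1.57819699e+00, -6.22272435e-06,
        1.27858048e+00, -1.49931432e-01]), 'dq': array([ 0.00038105,  0.00019411,  0.00083738,  0.00064963, -0.00175489,
       -0.00146314]), 'tau': array([ 3.39486751e-04, -4.05983698e+01, -2.92625266e+01, -1.42186695e-04,
        5.82353459e-03, -1.42884147e-06]), 'position': array([0.26424311, 0.620438  , 0.24090005]), 'tool_rot': array([-4.11067770e-04,  2.00081091e-01,  9.79778603e-01, -1.12999580e-03]), 'force': array([0.14239281, 0.18994943, 0.05658881]), 'ft_torque': array([-0.02443588, -0.00248824, -0.0426251 ]), 'width': 0.0850267176743283}
scene {'fovy': 42.52024139295814, 'cx': 270.68419748414584, 'cy': 211.61402750943859, 'cam_to_world': array([[ 0.5317553 ,  0.49761312, -0.68528642,  1.23136745],
       [ 0.84687675, -0.31817399,  0.42610454, -0.38383908],
       [-0.0060051 , -0.80693649, -0.59060769,  0.60637571],
       [ 0.        ,  0.        ,  0.        ,  1.        ]])}
scene lens [([0.5206, -0.2215, 0.0196], 0.76)]
scene ring [([0.5207, 0.1068, 0.0159], 0.88), 
[... 820 characters left out ...]
, 0.7)]
top magnifier [([0.6024, 0.0093, 0.0142], 0.82)]
top collet []
top stopper []
top burrs [([0.6814, -0.111, 0.0246], 0.72)]
wrist {'fovy': 71.80084998785173, 'cx': 280.94844178680376, 'cy': 212.6965086991346, 'cam_to_world': array([[ 3.91255435e-01,  8.76994269e-01,  2.78926939e-01,
         1.93190494e-01],
       [ 9.20281719e-01, -3.72567633e-01, -1.19477686e-01,
         6.51472980e-01],
       [-8.62096619e-04,  3.03437657e-01, -9.52850904e-01,
         3.73198593e-01],
       [ 0.00000000e+00,  0.00000000e+00,  0.00000000e+00,
         1.00000000e+00]])}
wrist lens []
wrist ring [([0.5075, 0.2312, 0.0167], 0.93)]
wrist magnifier []
wrist collet []
wrist stopper []
wrist burrs []
```

View pics/scene0.png

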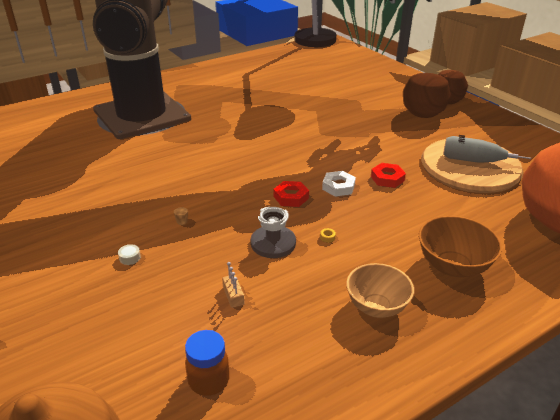

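View pics/top0.png

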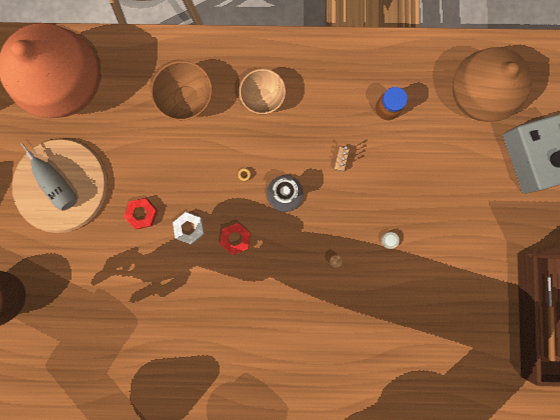

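View pics/wrist0.png

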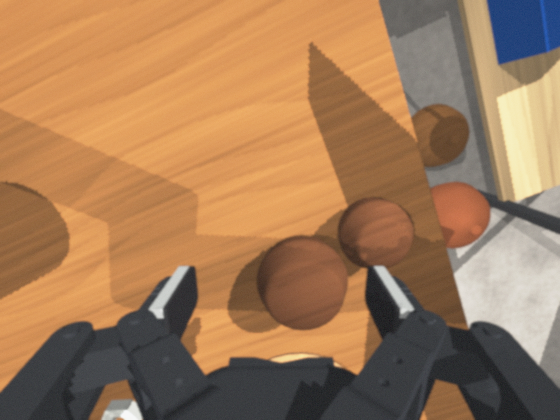

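The scene view shows the aluminium ring at (339,183) between two red look-alikes, the lens at (128,255), and the magnifier cup at (272,215). In the top view these are at (188,228), (391,240) and (287,190). Next I'll measure them on their known height planes.

```bash
cat > h.py <<'E'
from bench import *
import cv2,numpy as np
from scipy.spatial.transform import Rotation as R
def K(c,H=420):
    return H/2/np.tan(np.radians(c["fovy"])/2)
def px2plane(c,uv,z):
    uv=np.atleast_2d(uv).astype(float);f=K(c);T=c["cam_to_world"]
    d=np.c_[(uv[:,0]-c["cx"])/f,(uv[:,1]-c["cy"])/f,np.ones(len(uv))]@T[:3,:3].T
    o=T[:3,3];return o+d*((z-o[2])/d[:,2])[:,None]
def w2px(c,P):
    P=np.atleast_2d(P);T=c["cam_to_world"];q=(P-T[:3,3])@T[:3,:3];f=K(c)
    return np.c_[q[:,0]/q[:,2]*f+c["cx"],q[:,1]/q[:,2]*f+c["cy"]]
def tool():
    s=get_state();w,x,y,z=s["tool_rot"];return s["position"],R.from_quat([x,y,z,w]).as_matrix(),s
def delta(target,yawdir=None):
    """shift in tool axes (cm) to world target"""
    p,M,s=tool();return (M.T@(np.array(target)-p))*100
E
python3 - <<'E'
from h import *
for n in("scene","top"):
    D=np.load(f"/tmp/{n}0.npz");p=D["p"];c=get_calibration(n)
    if n=="top":
        bx={"lens":(391,240,16,.016),"ring":(188,228,30,.019),"cup":(287,190,30,.064)}
    else: bx={"lens":(128,255,20,.016),"ring":(339,183,25,.019),"cup":(272,215,28,.064)}
    ims=[]
    for k,(u,v,h,z) in bx.items():
        cr=p[v-h:v+h,u-h:u+h]; ims.append(cv2.resize(cr,(260,260),interpolation=cv2.INTER_CUBIC))
        print(n,k,px2plane(c,(u,v),z).round(4))
        hsv=cv2.cvtColor(cr,cv2.COLOR_RGB2HSV)
        m=((hsv[...,1]<70)&(hsv[...,2]>90)).astype(np.uint8)
        nn,l,st,ce=cv2.connectedComponentsWithStats(m); i=1+np.argmax(st[1:,4])
        cs,_=cv2.findContours((l==i).astype(np.uint8),0,1); cc=max(cs,key=cv2.contourArea).reshape(-1,2)+[u-h,v-h]
        w=px2plane(c,cc,z)[:,:2]; (x,y),r=cv2.minEnclosingCircle((w*1000).astype(np.float32)); print("  encl",x,y,r)
    cv2.imwrite(f"pics/{n}crop.png",np.hstack(ims)[:,:,::-1])
p,M,s=tool();print(M.round(3),s["t"])
E
```

```text
scene lens [[ 0.5218 -0.2243  0.016 ]]
  encl 512.133056640625 -220.60720825195312 17.95876693725586
scene ring [[0.5414 0.2052 0.019 ]]
  encl 539.9452514648438 205.51153564453125 45.37914276123047
scene cup [[0.6114 0.0042 0.064 ]]
  encl 635.3726806640625 -10.641243934631348 52.80793762207031
top lens [[ 0.5109 -0.221   0.016 ]]
  encl 511.10662841796875 -218.85739135742188 18.37059211730957
top ring [[0.5294 0.2124 0.019 ]]
  encl 529.9259643554688 212.49560546875 34.96985626220703
top cup [[0.6089 0.0027 0.064 ]]
  encl 601.6719970703125 7.9456024169921875 36.330467224121094
[[-0.92   0.392  0.   ]
 [ 0.392  0.92   0.   ]
 [-0.     0.    -1.   ]] 1.05
```

View pics/topcrop.png

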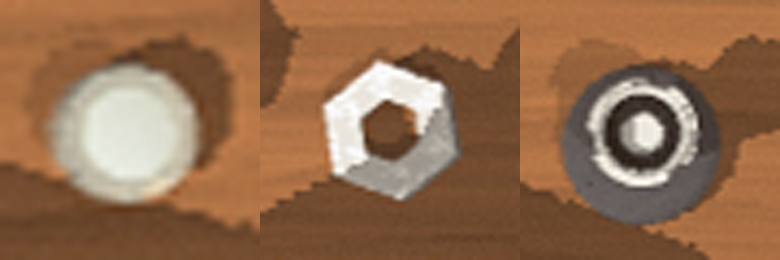

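View pics/scenecrop.png

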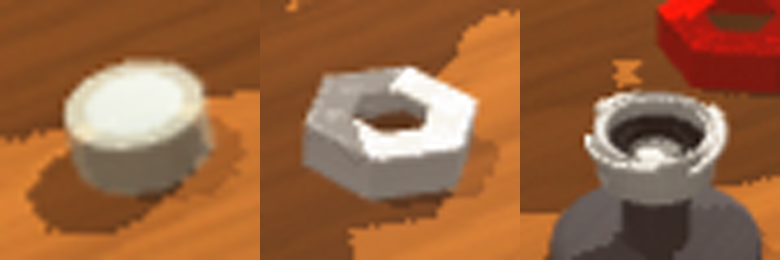

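The crops put the lens at about (0.511, -0.220), the ring at about (0.530, 0.212) and the cup at about (0.608, 0.003). Next I'll move above the cup for a close look.

>>> apply_moves(
  rows=[
    [[-4,-3.1,0.7],[0,0,0],8.5],
    [[-8,-6.2,1.4],[0,0,0],8.5],
    [[-12,-9.3,2.1],[0,0,0],8.5],
    [[-15.5,-12,2.8],[0,0,0],8.5],
    [[-15.9,-12.3,2.9],[0,0,0],8.5],
  ],
)

```text
t: 1.47
position: [0.3633, 0.4435, 0.2132]
tool_rot: [0.0, 0.2, 0.98, -0.0]
force: [1.1, 0.9, 0.9]
width: 0.0847
```

>>> apply_moves(
  rows=[
    [[-4,-3.1,0.7],[0,0,0],8.5],
    [[-8,-6.2,1.4],[0,0,0],8.5],
    [[-12,-9.3,2.1],[0,0,0],8.5],
    [[-15.5,-12,2.8],[0,0,0],8.5],
    [[-15.9,-12.3,2.9],[0,0,0],8.5],
  ],
)

```text
t: 1.88
position: [0.4616, 0.2678, 0.1844]
tool_rot: [0.0, 0.2, 0.98, 0.0]
force: [0.4, 0.1, -0.1]
width: 0.0849
```

>>> apply_moves(
  rows=[
    [[-4,-3.1,0.7],[0,0,0],8.5],
    [[-8,-6.2,1.4],[0,0,0],8.5],
    [[-12,-9.3,2.1],[0,0,0],8.5],
    [[-15.5,-12,2.8],[0,0,0],8.5],
    [[-15.9,-12.3,2.9],[0,0,0],8.5],
  ],
)

```text
t: 2.3
position: [0.5598, 0.0921, 0.1554]
tool_rot: [0.001, 0.2, 0.98, -0.0]
force: [-0.2, 0.6, 0.2]
width: 0.0851
```

```bash
python3 - <<'E'
from h import *
print(get_state()["position"],delta([.608,.003,.14]))
E
```

```text
[0.55978778 0.09207806 0.15540467] [-7.93132146 -6.29808465  1.54741684]
```

>>> apply_moves(
  rows=[
    [[-4,-3.1,0.7],[0,0,0],8.5],
    [[-7.9,-6.3,1.5],[0,0,0],8.5],
    [[-7.9,-6.3,1.5],[0,0,0],8.5],
    [[-7.9,-6.3,1.5],[0,0,0],8.5],
  ],
)

```text
t: 2.63
position: [0.6082, 0.0015, 0.1397]
tool_rot: [0.0, 0.202, 0.979, -0.0]
force: [-0.8, 1.0, -0.6]
width: 0.0849
```

```bash
python3 - <<'E'
from h import *
c=get_calibration("wrist");s=get_state();p,d=get_image("wrist");np.savez("/tmp/wcup.npz",p=p,d=d,**c,pos=s["position"],rot=s["tool_rot"]);cv2.imwrite("pics/wcup.png",p[:,:,::-1])
for k in("thread_start","cup_rim","magnifier"):
    print(k,[(np.round(r["xyz"],4).tolist(),round(r["conf"],2)) for r in mark_of("wrist",k)])
print(s["position"],w2px(c,[.608,.003,.064]))
u,v=w2px(c,[.608,.003,.064])[0].astype(int)
cr=p[max(v-70,0):v+70,max(u-70,0):u+70];cv2.imwrite("pics/wcupc.png",cv2.resize(cr,None,fx=4,fy=4,interpolation=cv2.INTER_CUBIC)[:,:,::-1])
E
```

```text
thread_start [([0.5894, -0.0015, 0.0626], 0.72)]
cup_rim [([0.6073, 0.0086, 0.0655], 0.58)]
magnifier [([0.6107, 0.0072, 0.0032], 0.77), ([0.5902, -0.0028, 0.0618], 0.18)]
[0.60817866 0.00151801 0.13974142] [[282.78573169 226.58521369]]
```

View pics/wcup.png

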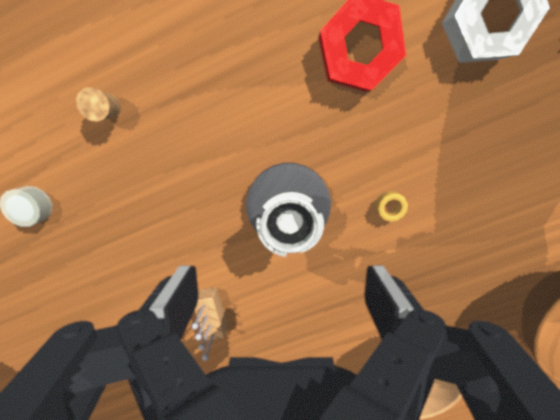

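View pics/wcupc.png

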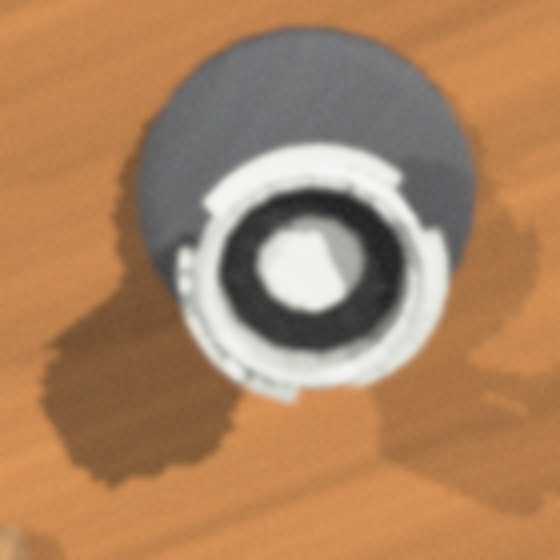

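The picture shows the cup at about (290,223). Its thread gaps are at the upper left, upper right and bottom of the crop. Now I'll fit the axis and the thread angles.

```bash
python3 - <<'E'
from h import *
D=np.load("/tmp/wcup.npz");c={k:D[k] for k in("fovy","cx","cy","cam_to_world")};c={k:(float(v) if v.ndim==0 else v) for k,v in c.items()}
u0,v0=212,156
f=lambda x,y:(u0+(x+.5)/4-.5,v0+(y+.5)/4-.5)
# rectify: top-down view at z=.064, 0.2 mm/px centred on guess
def rect(z,cx,cy,h=.035,res=.00015):
    n=int(2*h/res);g=np.arange(n)*res-h
    X,Y=np.meshgrid(g+cx,cy-g) # x right,y up
    uv=w2px(c,np.c_[X.ravel(),Y.ravel(),np.full(X.size,z)]).astype(np.float32)
    return cv2.remap(D["p"],uv[:,0].reshape(n,n),uv[:,1].reshape(n,n),cv2.INTER_CUBIC)
C=px2plane(c,f(313,268),.064)[0];print("cup guess",C)
for nm,pt,z in[("s1",(205,205),.0615),("s2",(435,235),.0615),("s3",(297,400),.0615),("e1",(403,180),.0575),("e2",(350,387),.0575),("e3",(180,250),.0575)]:
    w=px2plane(c,f(*pt),z)[0]-C;print(nm,np.degrees(np.arctan2(w[1],w[0])).round(1),np.hypot(*w[:2]).round(4))
r=rect(.064,C[0],C[1]);cv2.imwrite("pics/cuprect.png",r[:,:,::-1]);print(r.shape)
print("cam",D["cam_to_world"][:3,3],"tcp",D["pos"])
E
```

```text
cup guess [0.6071846  0.00917644 0.064     ]
s1 -143.1 0.0234
s2 80.7 0.0238
s3 -29.0 0.0288
e1 108.7 0.0231
e2 -7.4 0.0289
e3 -116.4 0.0257
(466, 466, 3)
cam [0.53689607 0.03249912 0.27052501] tcp [0.60817866 0.00151801 0.13974142]
```

View pics/cuprect.png

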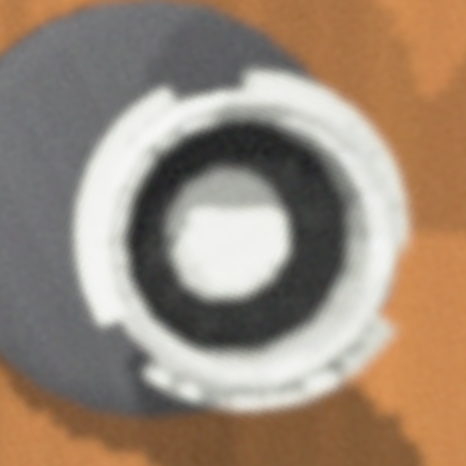

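The rectified view shows the upper thread ends at about 90, -30 and -150 degrees, with gaps centred near 104, -16 and -136. Now for the lens.

```bash
python3 - <<'E'
from h import *
D=np.load("/tmp/wcup.npz");c={k:D[k] for k in("fovy","cx","cy","cam_to_world")};c={k:(float(v) if v.ndim==0 else v) for k,v in c.items()}
print("lens",px2plane(c,(20,206),.016),"ring",px2plane(c,(502,14),.019))
print(delta([.5115,-.2205,.09]), np.linalg.norm(delta([.5115,-.2205,.09])))
p,M,s=tool();print(M.round(3))
# overlay circles for cup candidates
p=D["p"].copy();big=cv2.resize(p[150:300,205:375],None,fx=4.5,fy=4.5,interpolation=cv2.INTER_CUBIC)
a=np.linspace(0,2*np.pi,200)
for C,col in(((.6086,.0082),(255,0,0)),):
  for r,z in((.0215,.064),(.0188,.064),(.040,.0)):
    uv=w2px(c,np.c_[C[0]+r*np.cos(a),C[1]+r*np.sin(a),np.full(200,z)]);uv=((uv-[205,150]+.5)*4.5-.5)
    cv2.polylines(big,[uv.round().astype(np.int32).reshape(-1,1,2)],True,col,1)
cv2.imwrite("pics/cupov.png",big[:,:,::-1])
E
```

```text
lens [[ 0.51098529 -0.21699355  0.016     ]] ring [[0.53271615 0.21339871 0.019     ]]
[ -0.16536589 -24.61107253   5.03680764] 25.12173697006736
[[-0.92   0.391 -0.   ]
 [ 0.391  0.92   0.   ]
 [ 0.     0.    -1.   ]]
```

View pics/cupov.png

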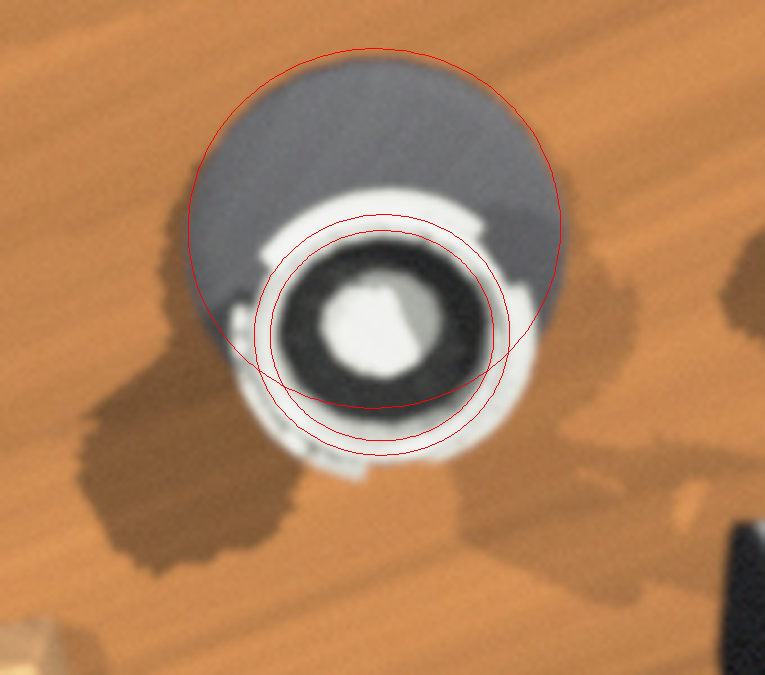

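>>> apply_moves(
  rows=[
    [[0,-4,0.2],[0,0,0],8.5],
    [[0,-8,0.8],[0,0,0],8.5],
    [[0,-12,1.6],[0,0,0],8.5],
    [[0,-16,2.5],[0,0,0],8.5],
    [[-0.1,-20,3.5],[0,0,0],8.5],
  ],
)

```text
t: 3.25
position: [0.5287, -0.1783, 0.1059]
tool_rot: [0.001, 0.198, 0.98, -0.0]
force: [0.2, -1.0, -0.2]
width: 0.0847
```

>>> apply_moves(
  rows=[
    [[0,-3.5,0.7],[0,0,0],8.5],
    [[-0.1,-4.6,1.5],[0,0,0],8.5],
    [[-0.1,-4.6,1.5],[0,0,0],8.5],
    [[-0.1,-4.6,1.5],[0,0,0],8.5],
  ],
)

```text
t: 3.58
position: [0.5121, -0.2202, 0.0902]
tool_rot: [-0.0, 0.2, 0.98, 0.001]
force: [-0.3, 0.6, -0.7]
width: 0.0851
```

```bash
cat >> h.py <<'E'
def snap(tag):
    c=get_calibration("wrist");s=get_state();p,d=get_image("wrist")
    np.savez(f"/tmp/{tag}.npz",p=p,d=d,**c,pos=s["position"],rot=s["tool_rot"]);cv2.imwrite(f"pics/{tag}.png",p[:,:,::-1]);return c,s,p,d
def load(tag):
    D=np.load(f"/tmp/{tag}.npz");c={k:D[k] for k in("fovy","cx","cy","cam_to_world")};c={k:(float(v) if v.ndim==0 else v) for k,v in c.items()}
    return c,D
E
python3 - <<'E'
from h import *
c,s,p,d=snap("wlens1")
print(s["t"],s["position"],w2px(c,[.511,-.219,.016]))
m=outline_of("wrist","lens")
for r in m: 
    ys,xs=np.where(r["mask"]);print(r["conf"],xs.min(),xs.max(),ys.min(),ys.max())
print([r["xyz"] for r in mark_of("wrist","lens")])
u,v=w2px(c,[.511,-.219,.016])[0].astype(int)
cr=p[v-50:v+50,u-50:u+50];cv2.imwrite("pics/wlens1c.png",cv2.resize(cr,None,fx=5,fy=5,interpolation=cv2.INTER_CUBIC)[:,:,::-1]);print(u-50,v-50)
E
```

```text
3.5833 [ 0.51210561 -0.22020797  0.09018173] [[281.81935305 226.47535813]]
0.96 258 304 200 247
[[0.5134, -0.2191, 0.0008]]
231 176
```

View pics/wlens1c.png

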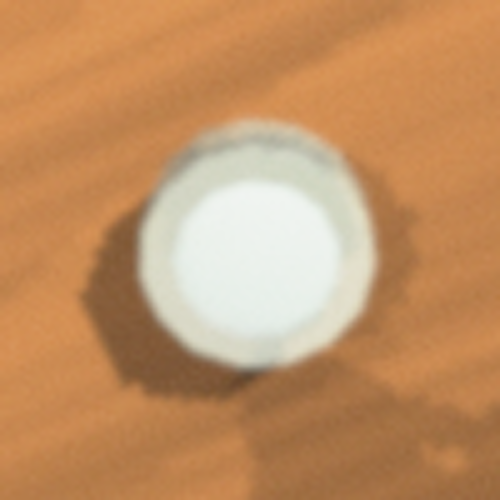

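The lens top disc is centred at about px (282.2, 226.2).

```bash
python3 - <<'E'
from h import *
c,D=load("wlens1")
L=px2plane(c,(282.2,226.2),.016)[0];print(L,delta([L[0],L[1],.02]))
E
```

```text
[ 0.51090877 -0.21865004  0.016     ] [0.254544   0.01486971 7.0980149 ]
```

>>> apply_moves(
  rows=[
    [[0.2,0.1,3.5],[0,0,0],8.5],
    [[0.2,0.1,6.0],[0,0,0],6],
    [[0.2,0.1,6.9],[0,0,0],4.5],
    [[0.2,0.1,6.9],[0,0,0],3],
    [[0.2,0.1,6.9],[0,0,0],3],
  ],
  grip_force=20,
)

```text
t: 4.15
position: [0.5113, -0.2191, 0.0217]
tool_rot: [0.0, 0.199, 0.98, 0.0]
force: [0.2, -0.3, 0.4]
width: 0.0379
```

>>> apply_moves(
  rows=[
    [[0,0,0],[0,0,0],3],
    [[0,0,0],[0,0,0],3],
    [[0,0,0],[0,0,0],3],
  ],
)

```text
t: 4.4
position: [0.5117, -0.2204, 0.0229]
tool_rot: [0.001, 0.2, 0.98, -0.001]
force: [0.1, 0.2, -1.0]
width: 0.0342
```

```bash
python3 - <<'E'
from h import *
c,s,p,d=snap("wl2");print(s["width"],s["position"],s["force"])
p2,_=get_image("scene");cv2.imwrite("pics/sl2.png",cv2.resize(p2[190:310,60:220],None,fx=4,fy=4,interpolation=cv2.INTER_CUBIC)[:,:,::-1])
E
```

```text
0.03423984027045208 [ 0.51173143 -0.22036332  0.02291174] [ 0.13042103  0.22355399 -1.03281157]
```

View pics/wl2.png

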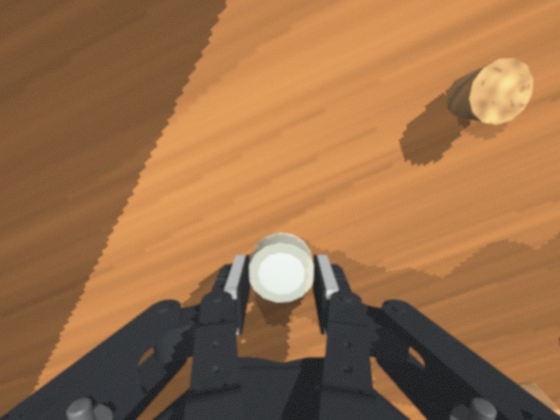

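View pics/sl2.png

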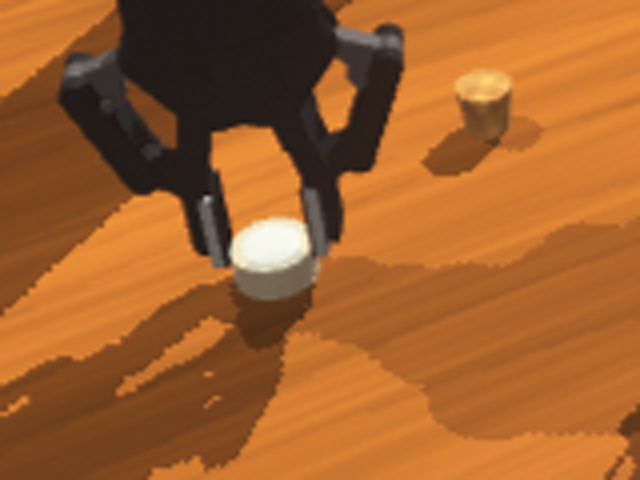

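The jaws hold the lens near its top. I'll open, turn 90° and regrasp to centre it along the other axis too.

>>> apply_moves(
  rows=[
    [[0,0,0],[0,0,0],5.5],
    [[0,0,0],[0,0,0],5.5],
    [[0,0,0],[0,0,7],5.5],
    [[0,0,0],[0,0,14],5.5],
    [[0,0,0],[0,0,21],5.5],
  ],
)

```text
t: 4.92
position: [0.5107, -0.2199, 0.0214]
tool_rot: [0.0, 0.378, 0.926, -0.0]
force: [0.2, -0.4, 0.8]
width: 0.0548
```

>>> apply_moves(
  rows=[
    [[0,0,0],[0,0,7],5.5],
    [[0,0,0],[0,0,14],5.5],
    [[0,0,0],[0,0,21],5.5],
    [[0,0,0],[0,0,28],5.5],
    [[0,0,0],[0,0,35],5.5],
  ],
)

```text
t: 5.33
position: [0.5107, -0.2199, 0.0214]
tool_rot: [0.0, 0.639, 0.769, 0.0]
force: [0.1, -0.1, 0.4]
width: 0.0554
```

>>> apply_moves(
  rows=[
    [[0,0,0],[0,0,7],5.5],
    [[0,0,0],[0,0,14],5.5],
    [[0,0,0],[0,0,21],5.5],
    [[0,0,0],[0,0,28],5.5],
    [[0,0,0],[0,0,34],5.0],
  ],
)

```text
t: 5.75
position: [0.5107, -0.2199, 0.0214]
tool_rot: [0.0, 0.836, 0.549, 0.0]
force: [0.3, 1.6, -0.2]
width: 0.0498
```

>>> apply_moves(
  rows=[
    [[0,0,0],[0,0,0],4.5],
    [[0,0,0],[0,0,0],3],
    [[0,0,0],[0,0,0],3],
    [[0,0,0],[0,0,0],3],
    [[0,0,0],[0,0,0],3],
  ],
)

```text
t: 6.17
position: [0.5108, -0.2199, 0.0216]
tool_rot: [0.0, 0.834, 0.552, -0.0]
force: [-1.5, -0.3, 2.8]
width: 0.0346
```

```bash
python3 - <<'E'
from h import *
c,s,p,d=snap("wl3");print(s["t"],s["width"],s["position"],s["force"]);print(tool()[1].round(3))
E
```

```text
6.1667 0.03461079828533386 [ 0.510814   -0.21992195  0.02162824] [-1.48073954 -0.31984087  2.77864246]
[[ 0.391  0.92   0.   ]
 [ 0.92  -0.391 -0.   ]
 [-0.     0.    -1.   ]]
```

View pics/wl3.png

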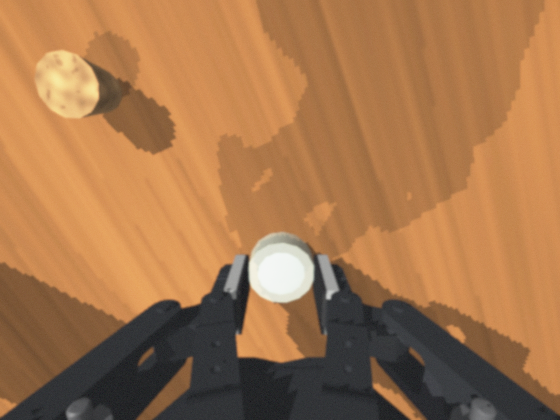

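>>> apply_moves(
  rows=[
    [[0,0,0],[0,0,0],5.5],
    [[0,0,0],[0,0,0],5.5],
    [[0,0,-3.5],[0,0,0],5.5],
    [[0,0,-6.8],[0,0,0],8.5],
    [[0,0,-6.8],[0,0,0],8.5],
  ],
)

```text
t: 6.63
position: [0.5145, -0.2222, 0.0958]
tool_rot: [0.005, 0.834, 0.552, 0.002]
force: [0.7, -0.6, 1.3]
width: 0.0769
```

>>> apply_moves(
  rows=[
    [[0,0,0],[0,0,0],8.5],
    [[0,0,0],[0,0,0],8.5],
  ],
)

```text
t: 6.8
position: [0.5103, -0.2195, 0.0888]
tool_rot: [-0.0, 0.834, 0.551, -0.0]
force: [0.5, 0.3, 0.4]
width: 0.0849
```

```bash
python3 - <<'E'
from h import *
c,s,p,d=snap("wl4");print(s["t"],s["width"],s["position"],s["force"])
P=s["position"]
ims=[]
for t in("wl3","wl4"):
    c,D=load(t);p=D["p"]
    u,v=w2px(c,[P[0],P[1],.016])[0];print(t,"pred",u,v)
    u0,v0=int(u)-45,int(v)-45
    cr=cv2.resize(p[v0:v0+90,u0:u0+90],None,fx=4.4,fy=4.4,interpolation=cv2.INTER_CUBIC)
    a=np.linspace(0,2*np.pi,200);uv=w2px(c,np.c_[P[0]+.018*np.cos(a),P[1]+.018*np.sin(a),np.full(200,.016)])
    uv=(uv-[u0,v0]+.5)*4.4-.5;cv2.polylines(cr,[uv.round().astype(np.int32).reshape(-1,1,2)],True,(255,0,0),1)
    ims.append(cr)
cv2.imwrite("pics/wl34.png",np.hstack(ims)[:,:,::-1])
E
```

```text
6.8 0.08493871090322955 [ 0.51032721 -0.21952168  0.088847  ] [0.48015512 0.34868789 0.4303779 ]
wl3 pred 279.6048520068244 273.81256443459245
wl4 pred 280.8512587112584 228.79655559751728
```

View pics/wl34.png

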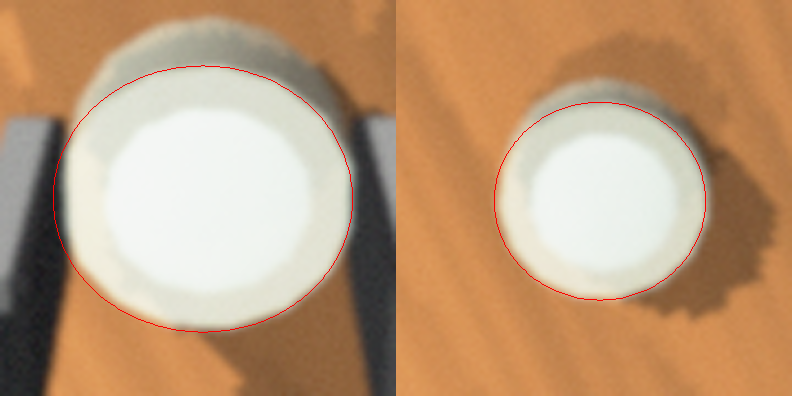

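The calibration is good to about 0.4 mm: the lens appears roughly 0.5 px to the right of the prediction. Next I'll refine the cup centre with the same check.

```bash
python3 - <<'E'
from h import *
c,D=load("wcup");p=D["p"]
u0,v0,w,h=248,180,90,85;S=8
g=cv2.cvtColor(p,cv2.COLOR_RGB2GRAY)[v0:v0+h,u0:u0+w]
g=cv2.createCLAHE(4,(3,3)).apply(g)
def ov(C):
    big=cv2.cvtColor(cv2.resize(g,None,fx=S,fy=S,interpolation=cv2.INTER_CUBIC),cv2.COLOR_GRAY2BGR)
    a=np.linspace(0,2*np.pi,300)
    for r,z,col in((.0215,.064,(0,0,255)),(.0188,.063,(0,255,0)),(.0255,.0615,(255,0,0))):
        uv=w2px(c,np.c_[C[0]+r*np.cos(a),C[1]+r*np.sin(a),np.full(300,z)]);uv=((uv-[u0,v0]+.5)*S-.5)
        cv2.polylines(big,[uv.round().astype(np.int32).reshape(-1,1,2)],True,col,1)
    return big
cv2.imwrite("pics/cupov2.png",ov((.6086,.0082)))
E
```

```text
(no output)
```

View pics/cupov2.png

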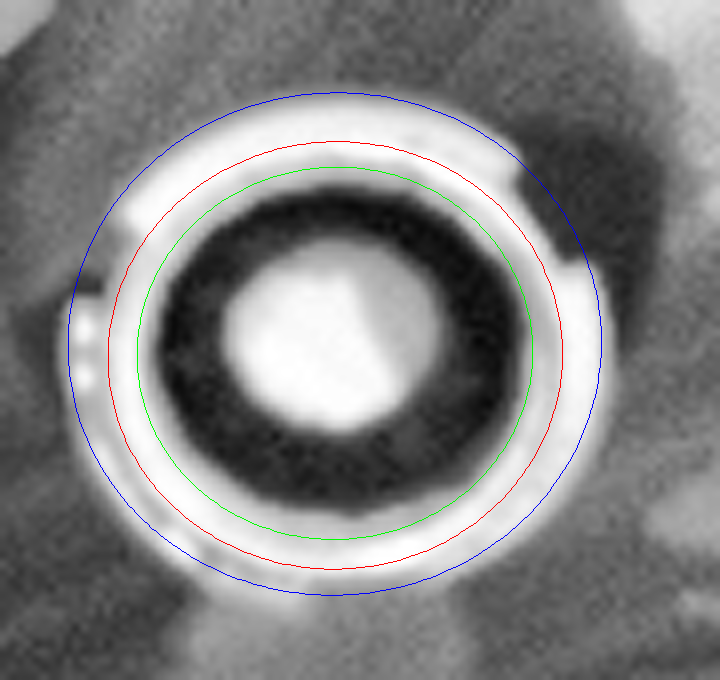

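>>> apply_moves(
  rows=[
    [[0,0,3.5],[0,0,0],6.5],
    [[0,0,6.7],[0,0,0],5.5],
    [[0,0,6.75],[0,0,0],5],
    [[0,0,6.75],[0,0,0],4],
    [[0,0,6.75],[0,0,0],3],
  ],
)

```text
t: 7.27
position: [0.5106, -0.2197, 0.0219]
tool_rot: [-0.0, 0.834, 0.551, -0.0]
force: [0.7, -0.5, -0.1]
width: 0.0346
```

>>> apply_moves(
  rows=[
    [[0,0,0],[0,0,0],3],
    [[0,0,0],[0,0,0],3],
    [[0,0,-0.5],[0,0,0],3],
    [[0,0,-4],[0,0,0],3],
    [[0,0,-7.5],[0,0,0],3],
  ],
)

```text
t: 7.68
position: [0.5093, -0.2189, 0.0966]
tool_rot: [-0.002, 0.834, 0.551, -0.001]
force: [0.7, -0.3, -0.3]
width: 0.0344
```

```bash
python3 - <<'E'
from h import *
s=get_state();print(s["t"],s["width"],s["position"],s["force"]);print(delta([.609,.008,.115]))
E
```

```text
7.6833 0.03441330855042897 [ 0.50926917 -0.2188757   0.09661543] [ 0.69772145 -0.28542109 -0.31973523]
[24.78267777  0.27294187 -1.82003567]
```

>>> apply_moves(
  rows=[
    [[4,0,-0.6],[0,0,0],3],
    [[8,0.1,-1.2],[0,0,0],3],
    [[12,0.1,-1.8],[0,0,0],3],
    [[16,0.2,-1.8],[0,0,0],3],
    [[20,0.2,-1.8],[0,0,0],3],
  ],
)

```text
t: 8.1
position: [0.5924, -0.0351, 0.1174]
tool_rot: [0.002, 0.834, 0.551, 0.001]
force: [0.7, -1.1, -0.6]
width: 0.0343
```

>>> apply_moves(
  rows=[
    [[3,0,0],[0,0,0],3],
    [[4.6,0.1,0],[0,0,0],3],
    [[4.6,0.1,0],[0,0,0],3],
    [[4.6,0.1,0],[0,0,0],3],
  ],
)

```text
t: 8.43
position: [0.6103, 0.006, 0.1159]
tool_rot: [0.001, 0.834, 0.552, 0.0]
force: [0.5, 0.2, -0.8]
width: 0.0346
```

```bash
python3 - <<'E'
from h import *
c,s,p,d=snap("wc2");print(s["t"],s["width"],s["position"],s["force"]);print(delta([.609,.008,.09]))
# network check
C=(.609,.008)
u0,v0,w,h=235,150,100,130;S=5
big=cv2.resize(p[v0:v0+h,u0:u0+w],None,fx=S,fy=S,interpolation=cv2.INTER_CUBIC)
a=np.linspace(0,2*np.pi,300)
for r,z,col,cc in((.0215,.064,(255,0,0),C),(.0255,.0615,(0,0,255),C),(.018,s["position"][2]-.022+.016,(0,255,0),s["position"][:2])):
    uv=w2px(c,np.c_[cc[0]+r*np.cos(a),cc[1]+r*np.sin(a),np.full(300,z)]);uv=((uv-[u0,v0]+.5)*S-.5)
    cv2.polylines(big,[uv.round().astype(np.int32).reshape(-1,1,2)],True,col,1)
cv2.imwrite("pics/wc2o.png",big[:,:,::-1])
E
```

```text
8.4333 0.0345891428088811 [0.61026494 0.00597601 0.11592694] [ 0.47670305  0.18613924 -0.81649561]
[ 0.22992605 -0.19844287  2.56234305]
```

View pics/wc2o.png

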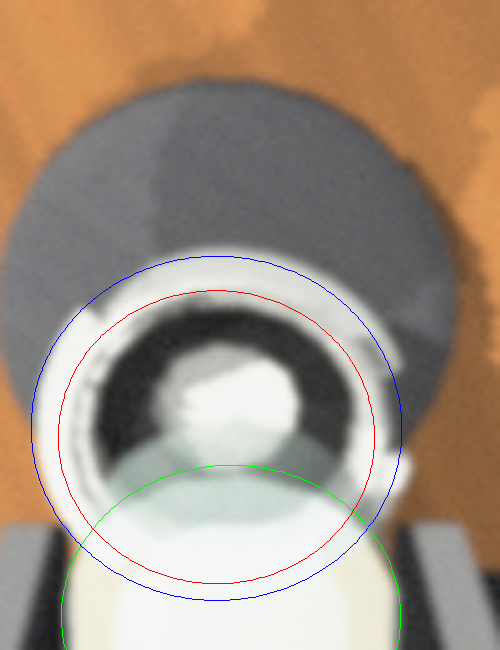

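>>> apply_moves(
  rows=[
    [[0.2,-0.1,1.5],[0,0,0],3],
    [[0.2,-0.1,1.8],[0,0,0],3],
    [[0.2,-0.1,1.8],[0,0,0],3],
  ],
)

```text
t: 8.73
position: [0.6082, 0.0065, 0.0955]
tool_rot: [-0.001, 0.835, 0.551, -0.001]
force: [-0.3, 0.2, -0.5]
width: 0.0343
```

```bash
python3 - <<'E'
from h import *
s=get_state();print(s["t"],s["width"],s["position"],s["force"],abs(s["dq"]).max());print(delta([.6094,.0083,.085]))
E
```

```text
8.7333 0.034279964224206184 [0.60823419 0.00648272 0.09554832] [-0.31198209  0.19586648 -0.48706874] 0.019575142475430858
[0.21401341 0.03898434 1.05449758]
```

>>> apply_moves(
  rows=[
    [[0.2,0.05,0.5],[0,0,0],3],
    [[0.2,0.05,0.8],[0,0,0],3],
    [[0.2,0.05,0.8],[0,0,0],3],
  ],
)

```text
t: 8.98
position: [0.6107, 0.0089, 0.0883]
tool_rot: [-0.0, 0.834, 0.551, -0.0]
force: [-0.2, 0.0, 0.1]
width: 0.0345
```

```bash
python3 - <<'E'
from h import *
c,s,p,d=snap("wc3");print(s["t"],s["width"],s["position"],s["force"],abs(s["dq"]).max());print(delta([.6094,.0083,.085]))
C=(.6094,.0083)
u0,v0,w,h=225,160,110,130;S=5
big=cv2.resize(p[v0:v0+h,u0:u0+w],None,fx=S,fy=S,interpolation=cv2.INTER_CUBIC)
a=np.linspace(0,2*np.pi,300)
for r,z,col,cc in((.0215,.064,(255,0,0),C),(.0255,.0615,(0,0,255),C),(.018,s["position"][2]-.022+.016,(0,255,0),s["position"][:2])):
    uv=w2px(c,np.c_[cc[0]+r*np.cos(a),cc[1]+r*np.sin(a),np.full(300,z)]);uv=((uv-[u0,v0]+.5)*S-.5)
    cv2.polylines(big,[uv.round().astype(np.int32).reshape(-1,1,2)],True,col,1)
cv2.imwrite("pics/wc3o.png",big[:,:,::-1])
p,_=get_image("scene");cv2.imwrite("pics/s3.png",cv2.resize(p[150:270,200:340],None,fx=5,fy=5,interpolation=cv2.INTER_CUBIC)[:,:,::-1])
E
```

```text
8.9833 0.03452939964719747 [0.6106547  0.0088583  0.08830295] [-0.21847866  0.040998    0.06236364] 0.009755890743840635
[-0.1154207  -0.10298186  0.36069539]
```

View pics/wc3o.png

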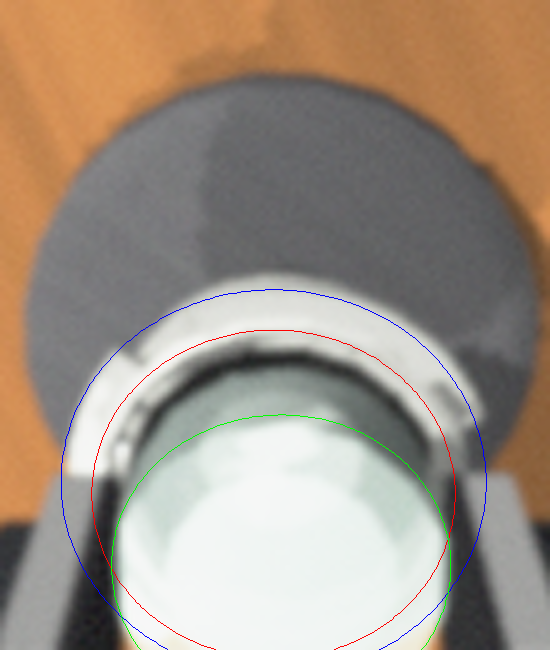

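View pics/s3.png

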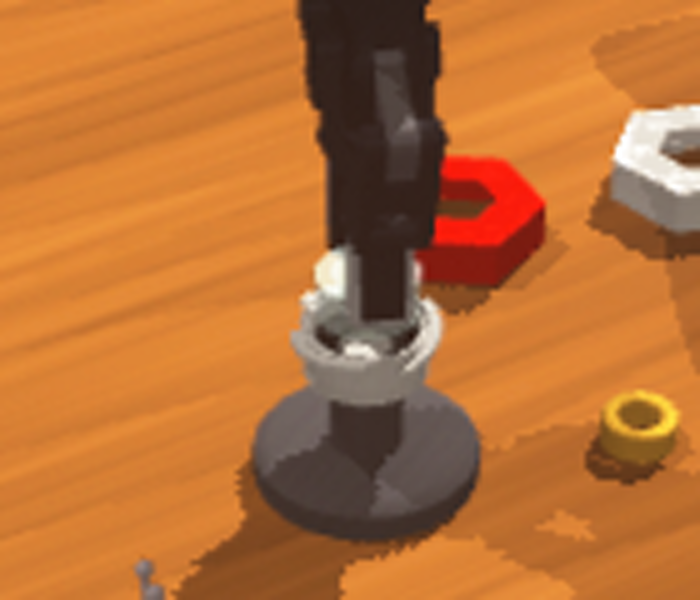

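>>> apply_moves(
  rows=[
    [[0,0,0],[0,0,0],3],
    [[0,0,0],[0,0,0],3],
  ],
)

```text
t: 9.25
position: [0.6112, 0.0092, 0.0892]
tool_rot: [0.0, 0.834, 0.551, 0.0]
force: [0.2, -0.3, 0.0]
width: 0.0344
```

```bash
python3 - <<'E'
from h import *
c,s,p,d=snap("wc4");print(s["t"],s["position"],s["force"],abs(s["dq"]).max());print(delta([.6097,.0087,.085]))
s=get_state();print(s["t"],s["position"])
# 2-param edge check of cup centre: score gradient along projected circles
import itertools
g=cv2.GaussianBlur(cv2.cvtColor(p,cv2.COLOR_RGB2GRAY).astype(np.float32),(0,0),.7)
E
```

```text
9.25 [0.61121294 0.00918846 0.08916266] [ 0.19479422 -0.34944759  0.03039351] 0.0010748976601333172
[-0.10706993 -0.11639093  0.41385727]
9.3 [0.61118833 0.00922937 0.08913926]
```

```bash
python3 - <<'E'
from h import *
c,D=load("wc4");p=D["p"];P=D["pos"]
u0,v0,w,h=225,160,110,130;S=5
a=np.linspace(0,2*np.pi,300)
big=cv2.resize(p[v0:v0+h,u0:u0+w],None,fx=S,fy=S,interpolation=cv2.INTER_CUBIC)
C=(.6097,.0087)
for r,z,col,cc in((.0188,.064,(255,0,0),C),(.0255,.0601,(0,0,255),C),(.040,.0,(255,255,0),C),(.018,P[2]-.022+.016,(0,255,0),P[:2])):
    uv=w2px(c,np.c_[cc[0]+r*np.cos(a),cc[1]+r*np.sin(a),np.full(300,z)]);uv=((uv-[u0,v0]+.5)*S-.5)
    cv2.polylines(big,[uv.round().astype(np.int32).reshape(-1,1,2)],True,col,1)
cv2.imwrite("pics/wc4o.png",big[:,:,::-1])
E
```

```text
(no output)
```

View pics/wc4o.png

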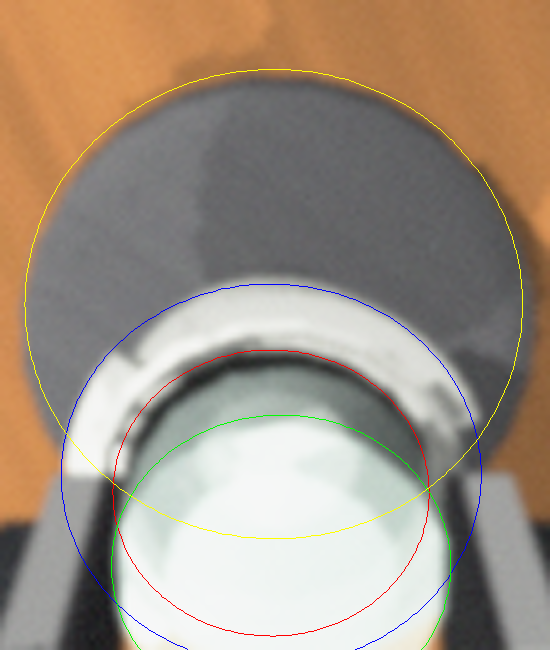

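>>> apply_moves(
  rows=[
    [[-0.05,-0.06,0],[0,0,0],3],
    [[-0.05,-0.06,0.2],[0,0,0],3],
    [[-0.05,-0.06,0.3],[0,0,0],3],
    [[-0.05,-0.06,0.4],[0,0,0],3],
    [[-0.05,-0.06,0.4],[0,0,0],3],
  ],
)

```text
t: 9.72
position: [0.61, 0.0091, 0.0844]
tool_rot: [-0.0, 0.834, 0.551, -0.0]
force: [0.4, 0.6, -1.4]
width: 0.0342
```

>>> apply_moves(
  rows=[
    [[0,0,0.05],[0,0,0],3],
    [[0,0,0.1],[0,0,0],3],
    [[0,0,0.1],[0,0,0],3],
  ],
)

```text
t: 9.97
position: [0.6102, 0.009, 0.0837]
tool_rot: [-0.0, 0.834, 0.551, -0.0]
force: [0.2, -0.9, -0.7]
width: 0.034
```

No contact force, and the lens bottom is about 2.5 mm inside the bore. Continuing down.

>>> apply_moves(
  rows=[
    [[0,0,0.1],[0,0,0],3],
    [[0,0,0.2],[0,0,0],3],
    [[0,0,0.3],[0,0,0],3],
    [[0,0,0.3],[0,0,0],3],
  ],
)

```text
t: 10.3
position: [0.61, 0.009, 0.0805]
tool_rot: [-0.0, 0.834, 0.551, -0.0]
force: [0.2, 0.3, -0.6]
width: 0.0349
```

>>> apply_moves(
  rows=[
    [[0,0,0.1],[0,0,0],3],
    [[0,0,0.15],[0,0,0],3],
    [[0,0,0.15],[0,0,0],3],
  ],
)

```text
t: 10.55
position: [0.6101, 0.009, 0.0792]
tool_rot: [-0.0, 0.834, 0.551, -0.0]
force: [0.5, 0.0, -0.6]
width: 0.0347
```

>>> apply_moves(
  rows=[
    [[0,0,0.05],[0,0,0],3],
    [[0,0,0.1],[0,0,0],3],
    [[0,0,0.1],[0,0,0],3],
  ],
)

```text
t: 10.8
position: [0.6102, 0.009, 0.0782]
tool_rot: [-0.0, 0.834, 0.551, -0.0]
force: [0.7, -0.2, -0.5]
width: 0.0344
```

>>> apply_moves(
  rows=[
    [[0,0,0.05],[0,0,0],3],
    [[0,0,0.05],[0,0,0],3],
  ],
)

```text
t: 10.97
position: [0.6102, 0.009, 0.0778]
tool_rot: [-0.0, 0.834, 0.551, -0.0]
force: [-0.5, 0.2, -0.4]
width: 0.0339
```

>>> apply_moves(
  rows=[
    [[0,0,0.05],[0,0,0],3],
    [[0,0,0.05],[0,0,0],3],
  ],
)

```text
t: 11.13
position: [0.6102, 0.009, 0.0773]
tool_rot: [-0.0, 0.834, 0.551, -0.0]
force: [-0.5, -1.0, 0.2]
width: 0.0346
```

>>> apply_moves(
  rows=[
    [[0,0,0.05],[0,0,0],3],
    [[0,0,0.05],[0,0,0],3],
  ],
)

```text
t: 11.3
position: [0.6102, 0.009, 0.0767]
tool_rot: [-0.0, 0.834, 0.551, -0.0]
force: [0.4, -0.9, -0.9]
width: 0.0345
```

>>> apply_moves(
  rows=[
    [[0,0,0.05],[0,0,0],3],
    [[0,0,0.05],[0,0,0],3],
  ],
)

```text
t: 11.47
position: [0.6102, 0.009, 0.0763]
tool_rot: [-0.0, 0.834, 0.551, -0.0]
force: [0.3, -0.4, -0.3]
width: 0.0346
```

>>> apply_moves(
  rows=[
    [[0,0,0.05],[0,0,0],3],
    [[0,0,0.05],[0,0,0],3],
  ],
)

```text
t: 11.63
position: [0.6103, 0.009, 0.0761]
tool_rot: [-0.0, 0.834, 0.551, -0.0]
force: [-0.2, -0.6, 0.6]
width: 0.0345
```

>>> apply_moves(
  rows=[
    [[0,0,0.05],[0,0,0],3],
    [[0,0,0.05],[0,0,0],3],
  ],
)

```text
t: 11.8
position: [0.6103, 0.009, 0.076]
tool_rot: [-0.0, 0.834, 0.551, -0.0]
force: [-2.6, -0.8, 3.9]
width: 0.0346
```

```bash
python3 - <<'E'
from h import *
c,s,p,d=snap("wc5");print(s["t"],s["position"],s["force"],s["width"])
cv2.imwrite("pics/wc5c.png",cv2.resize(p[180:340,190:380],None,fx=3,fy=3,interpolation=cv2.INTER_CUBIC)[:,:,::-1])
p,_=get_image("scene");cv2.imwrite("pics/s5.png",cv2.resize(p[170:260,220:330],None,fx=5,fy=5,interpolation=cv2.INTER_CUBIC)[:,:,::-1])
E
```

```text
11.8 [0.61032874 0.00899209 0.07595305] [-2.55932126 -0.76010822  3.86003521] 0.03457002566905069
```

View pics/wc5c.png

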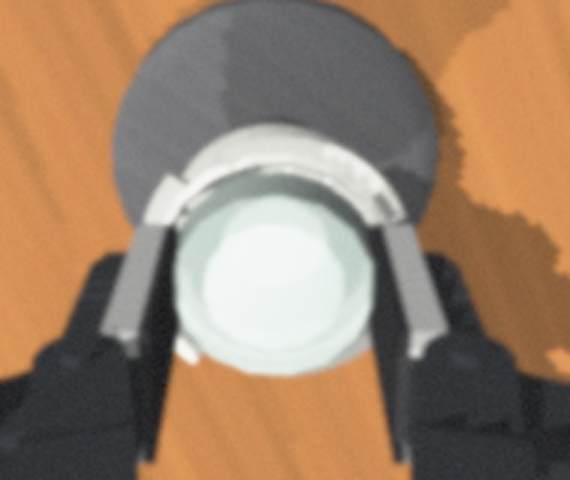

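View pics/s5.png

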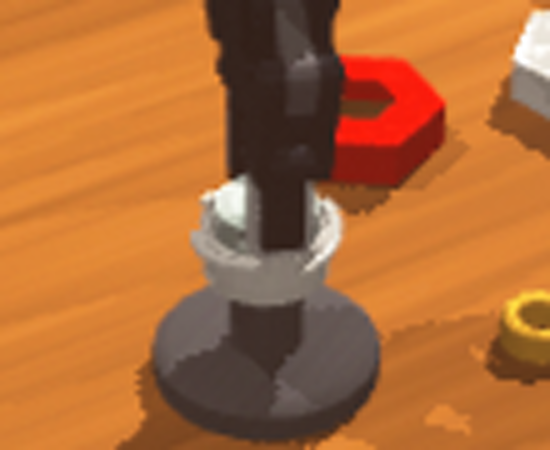

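There's a 3.9 N contact at the expected seat height. I'll release, rise and look.

>>> apply_moves(
  rows=[
    [[0,0,0],[0,0,0],5],
    [[0,0,0],[0,0,0],5],
    [[0,0,-2],[0,0,0],6.5],
    [[0,0,-5.5],[0,0,0],8.5],
    [[0,0,-6],[0,0,0],8.5],
  ],
)

```text
t: 12.32
position: [0.6133, 0.0086, 0.1405]
tool_rot: [0.003, 0.834, 0.551, 0.003]
force: [2.1, 0.9, 0.1]
width: 0.0833
```

```bash
python3 - <<'E'
from h import *
c,s,p,d=snap("wc6");print(s["t"],s["position"],s["force"],s["width"])
C=(.6102,.009)
u0,v0,w,h=225,160,120,120;S=5
a=np.linspace(0,2*np.pi,300)
big=cv2.resize(p[v0:v0+h,u0:u0+w],None,fx=S,fy=S,interpolation=cv2.INTER_CUBIC)
for r,z,col,cc in((.0188,.064,(255,0,0),C),(.0255,.0615,(0,0,255),C),(.018,.071,(0,255,0),C)):
    uv=w2px(c,np.c_[cc[0]+r*np.cos(a),cc[1]+r*np.sin(a),np.full(300,z)]);uv=((uv-[u0,v0]+.5)*S-.5)
    cv2.polylines(big,[uv.round().astype(np.int32).reshape(-1,1,2)],True,col,1)
cv2.imwrite("pics/wc6o.png",big[:,:,::-1])
p,_=get_image("scene");cv2.imwrite("pics/s6.png",cv2.resize(p[190:260,230:320],None,fx=7,fy=7,interpolation=cv2.INTER_CUBIC)[:,:,::-1])
print([(r["xyz"],r["conf"]) for r in mark_of("scene","lens")])
E
```

```text
12.3167 [0.61334514 0.00861996 0.14048807] [2.14567006 0.88546143 0.13947351] 0.08325502160383697
[([0.6138, 0.0102, 0.0574], 0.86), ([0.6844, -0.1168, 0.0009], 0.17)]
```

View pics/wc6o.png

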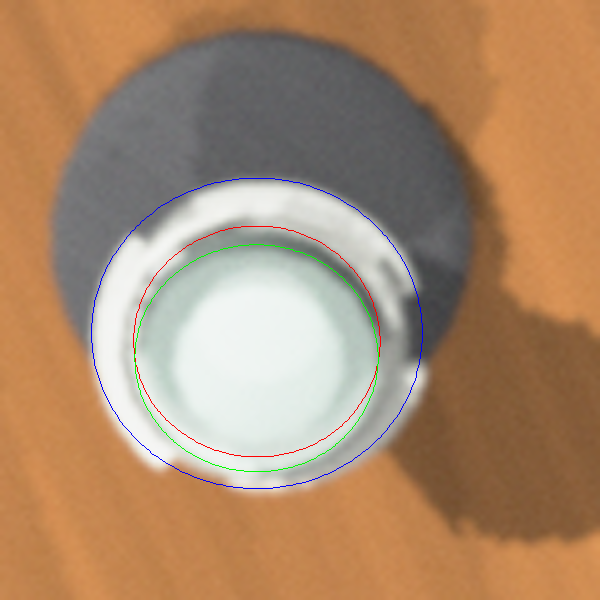

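View pics/s6.png

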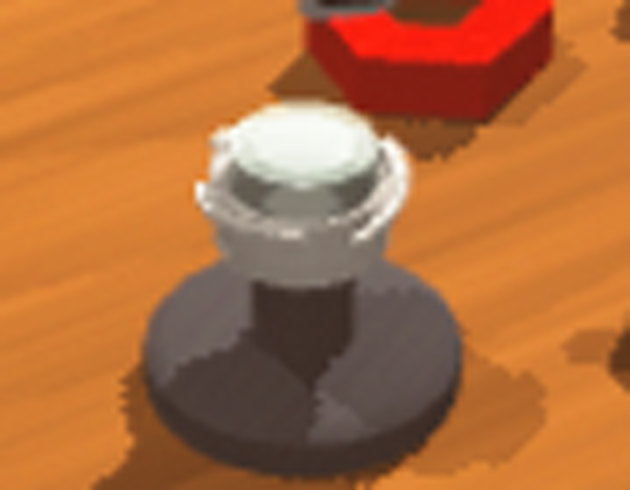

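The lens lies flat in the cup and the fitted centre (0.6102, 0.0090) matches. Next is the ring.

```bash
python3 - <<'E'
from h import *
print(delta([.530,.2125,.10]))
c,D=load("wc6");C=(.6102,.0088)
res=.00015;n=420;g=(np.arange(n)-n/2)*res
X,Y=np.meshgrid(g+C[0],C[1]-g)
uv=w2px(c,np.c_[X.ravel(),Y.ravel(),np.full(X.size,.0605)]).astype(np.float32)
r=cv2.remap(D["p"],uv[:,0].reshape(n,n),uv[:,1].reshape(n,n),cv2.INTER_CUBIC)
pol=cv2.warpPolar(r,(200,720),(n/2,n/2),190,cv2.INTER_CUBIC) # rows: angle cw (y down)
cv2.imwrite("pics/cuprect2.png",np.hstack([r,cv2.resize(cv2.rotate(pol,cv2.ROTATE_90_COUNTERCLOCKWISE),(360,420))])[:,:,::-1])
E
```

```text
[ 15.56597153 -15.41034059   3.54952244]
```

View pics/cuprect2.png

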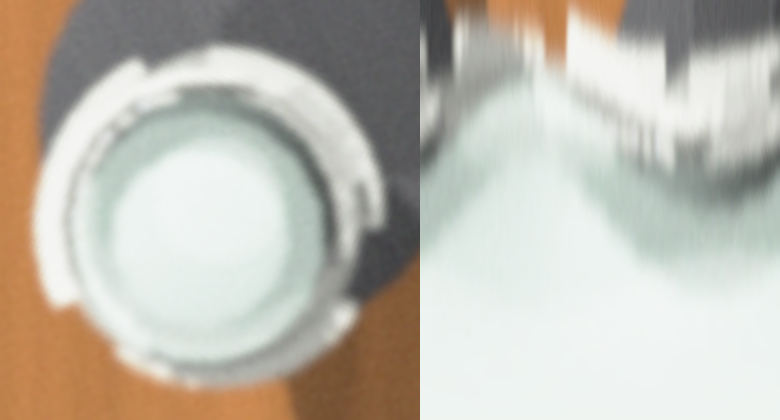

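>>> apply_moves(
  rows=[
    [[2.8,-2.8,0.3],[0,0,-7],8.5],
    [[5.6,-5.6,0.8],[0,0,-14],8.5],
    [[8.4,-8.4,1.5],[0,0,-21],8.5],
    [[11.2,-11.2,2.2],[0,0,-28],8.5],
    [[14,-13.9,2.8],[0,0,-35],8.5],
  ],
)

```text
t: 12.88
position: [0.5347, 0.1934, 0.1045]
tool_rot: [-0.001, 0.628, 0.778, -0.001]
force: [0.4, -0.2, -0.7]
width: 0.085
```

```bash
python3 - <<'E'
from h import *
print(delta([.530,.2125,.10]))
E
```

```text
[ 1.96667406 -0.05466802  0.45324401]
```

>>> apply_moves(
  rows=[
    [[1.9,-0.1,0.4],[0,0,-7],8.5],
    [[1.9,-0.1,0.4],[0,0,-14],8.5],
    [[1.9,-0.1,0.4],[0,0,-20],8.5],
    [[1.9,-0.1,0.4],[0,0,-20],8.5],
  ],
)

```text
t: 13.22
position: [0.5306, 0.211, 0.1008]
tool_rot: [-0.002, 0.484, 0.875, -0.001]
force: [0.3, 0.5, -0.2]
width: 0.0847
```

```bash
python3 - <<'E'
from h import *
c,s,p,d=snap("wr1");print(s["t"],s["position"],abs(s["dq"]).max(),s["joints"])
print([(np.round(r["xyz"],4),r["conf"]) for r in mark_of("wrist","ring_lug")],[(np.round(r["xyz"],4),r["conf"]) for r in mark_of("wrist","ring")])
M=tool()[1];print(np.degrees(np.arctan2(M[1,0],M[0,0])))
C=s["position"][:2];res=.0002;n=420;g=(np.arange(n)-n/2)*res
X,Y=np.meshgrid(g+C[0],C[1]-g)
uv=w2px(c,np.c_[X.ravel(),Y.ravel(),np.full(X.size,.019)]).astype(np.float32)
r=cv2.remap(p,uv[:,0].reshape(n,n),uv[:,1].reshape(n,n),cv2.INTER_CUBIC)
cv2.imwrite("pics/ringrect.png",r[:,:,::-1])
E
```

```text
13.2167 [0.53056706 0.21102143 0.10082802] 0.14475143181065675 [ 2.00914098e-01  2.20971824e-01  1.93502553e+00 -3.03359747e-05
  9.89567957e-01 -3.59243218e-01]
[(array([0.5356, 0.1947, 0.005 ]), 0.76), (array([0.5351, 0.3148, 0.0025]), 0.73)] [(array([0.5314, 0.2173, 0.0022]), 0.91), (array([0.5113, 0.1104, 0.0016]), 0.87), (array([0.5557, 0.3214, 0.0007]), 0.74)]
121.75607880830044
```

View pics/wr1.png

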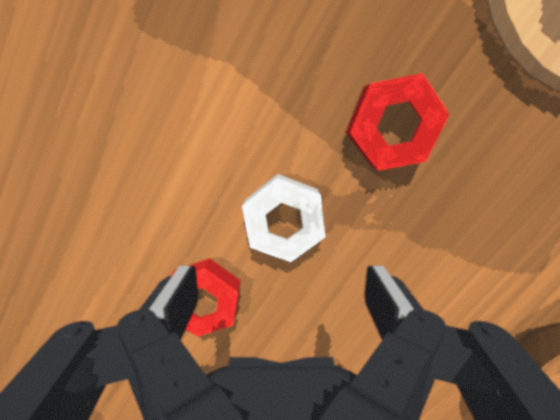

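View pics/ringrect.png

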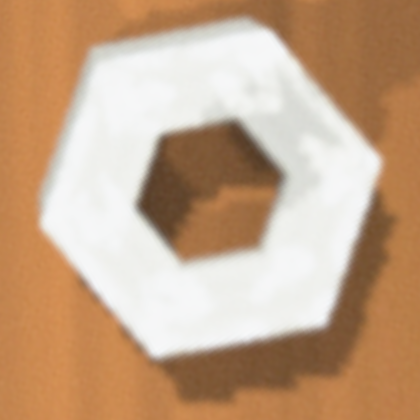

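The ring's corners give a centre of (0.5309, 0.2148) and flats at 40.5° mod 60. The network's lug guess points to a lug at about -79.5°, so lugs at 40.5° mod 120. I'll align with the flats and descend.

>>> apply_moves(
  rows=[
    [[0.3,0,0],[0,0,-6],8.5],
    [[0.3,0,2],[0,0,-8.5],8.5],
    [[0.3,0,4],[0,0,-8.5],8.5],
    [[0.3,0,4],[0,0,-8.5],8.5],
  ],
)

```text
t: 13.7
position: [0.5277, 0.212, 0.0591]
tool_rot: [-0.003, 0.42, 0.907, -0.002]
force: [-0.7, -0.7, -0.7]
width: 0.0848
```

```bash
python3 - <<'E'
from h import *
c,s,p,d=snap("wr2");print(s["t"],s["position"],abs(s["dq"]).max())
M=tool()[1];print(np.degrees(np.arctan2(M[1,0],M[0,0])))
print(delta([.5309,.2148,.015]))
C=s["position"][:2];res=.0002;n=420;g=(np.arange(n)-n/2)*res
X,Y=np.meshgrid(g+C[0],C[1]-g)
uv=w2px(c,np.c_[X.ravel(),Y.ravel(),np.full(X.size,.019)]).astype(np.float32)
r=cv2.remap(p,uv[:,0].reshape(n,n),uv[:,1].reshape(n,n),cv2.INTER_CUBIC)
cv2.imwrite("pics/ringrect2.png",r[:,:,::-1])
E
```

```text
13.7 [0.52774981 0.21204422 0.05907453] 0.052586530847208234
130.28704383960365
[0.03249729 0.35051482 4.5727081 ]
```

View pics/ringrect2.png

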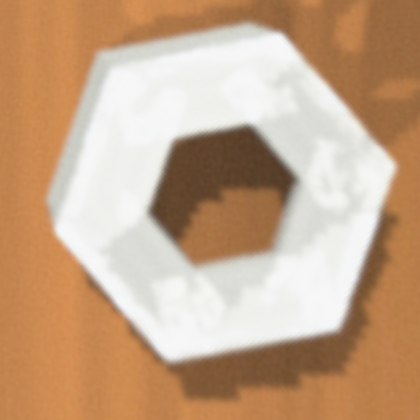

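>>> apply_moves(
  rows=[
    [[0.05,0.35,1],[0,0,0],8.5],
    [[0.05,0.35,3.5],[0,0,0],8.5],
    [[0.05,0.35,4.4],[0,0,0],7.2],
    [[0.05,0.35,4.4],[0,0,0],6.2],
    [[0.05,0.35,4.4],[0,0,0],5.5],
  ],
  grip_force=40,
)

```text
t: 14.17
position: [0.5329, 0.2158, 0.0193]
tool_rot: [-0.001, 0.419, 0.908, -0.0]
force: [1.0, 0.4, -0.1]
width: 0.0586
```

>>> apply_moves(
  rows=[
    [[0,0,0],[0,0,0],5.5],
    [[0,0,0],[0,0,0],5.5],
    [[0,0,0],[0,0,0],5.5],
  ],
)

```text
t: 14.42
position: [0.5338, 0.2161, 0.0204]
tool_rot: [0.001, 0.419, 0.908, 0.001]
force: [0.1, -0.1, -1.0]
width: 0.059
```

```bash
python3 - <<'E'
from h import *
c,s,p,d=snap("wr3");print(s["t"],s["position"],s["width"],s["force"])
p2,_=get_image("scene");cv2.imwrite("pics/sr3.png",cv2.resize(p2[110:220,270:420],None,fx=4,fy=4,interpolation=cv2.INTER_CUBIC)[:,:,::-1])
E
```

```text
14.4167 [0.53379916 0.21605928 0.02035719] 0.05896744896907571 [ 0.08779259 -0.07514451 -1.00227345]
```

View pics/wr3.png

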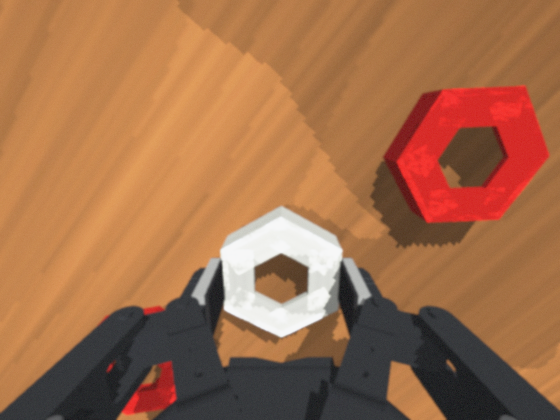

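View pics/sr3.png

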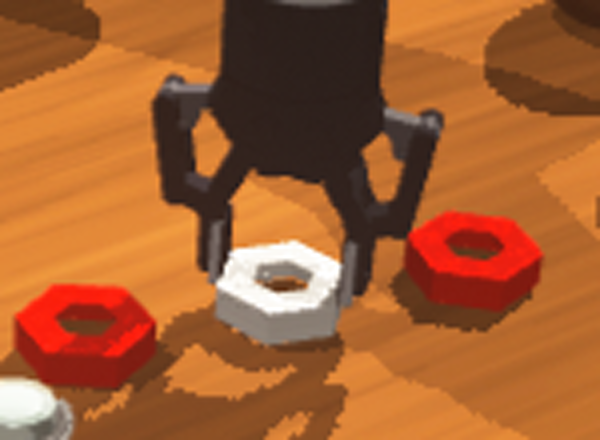

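>>> apply_moves(
  rows=[
    [[0,0,0],[0,0,0],6.8],
    [[0,0,0],[0,0,0],6.8],
    [[0.1,0,0.5],[0,0,0],6.8],
    [[0.1,0,0.5],[0,0,0],6.8],
    [[0.1,0,0.5],[0,0,0],6.8],
  ],
)

```text
t: 14.93
position: [0.532, 0.2166, 0.0138]
tool_rot: [-0.0, 0.419, 0.908, -0.0]
force: [0.5, 0.0, -0.3]
width: 0.0679
```

>>> apply_moves(
  rows=[
    [[0,0,0],[0,0,0],5.5],
    [[0,0,0],[0,0,0],5.5],
    [[0,0,0],[0,0,0],5.5],
    [[0,0,0],[0,0,0],5.5],
  ],
)

```text
t: 15.27
position: [0.5326, 0.2166, 0.0144]
tool_rot: [0.0, 0.419, 0.908, 0.0]
force: [-0.0, 0.4, 0.7]
width: 0.0588
```

```bash
python3 - <<'E'
from h import *
c,s,p,d=snap("wr4");print(s["t"],s["position"],s["width"],s["force"],s["ft_torque"])
P=s["position"];M=tool()[1]
h=np.arctan2(M[1,0],M[0,0]);print(np.degrees(h))
u0,v0,w,hh=205,190,155,160;S=4
big=cv2.resize(p[v0:v0+hh,u0:u0+w],None,fx=S,fy=S,interpolation=cv2.INTER_CUBIC)
k=np.arange(6)*np.pi/3+h # corners along tool x
uv=w2px(c,np.c_[P[0]+.0346*np.cos(k),P[1]+.0346*np.sin(k),np.full(6,.019)]);uv=((uv-[u0,v0]+.5)*S-.5)
cv2.polylines(big,[uv.round().astype(np.int32).reshape(-1,1,2)],True,(255,0,0),1)
cv2.imwrite("pics/wr4o.png",big[:,:,::-1])
E
```

```text
15.2667 [0.53261315 0.21664682 0.01443408] 0.058829375896501265 [-0.03850769  0.41542397  0.70119096] [ 0.02328892 -0.05740398  0.00654091]
130.4195178658937
```

View pics/wr4o.png

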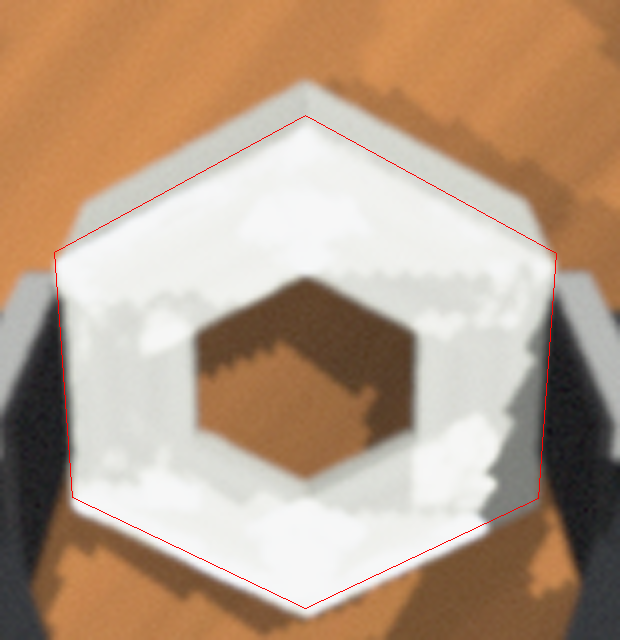

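>>> apply_moves(
  rows=[
    [[0,0,-2],[0,0,0],5.5],
    [[0,0,-5.5],[0,0,0],5.5],
    [[-0.5,-0.2,-9.3],[0,0,-7],5.5],
    [[-4,-1.5,-9.5],[0,0,-14],5.5],
    [[-7.5,-2.8,-9.5],[0,0,-21],5.5],
  ],
)

```text
t: 15.73
position: [0.5614, 0.1433, 0.1131]
tool_rot: [0.003, 0.244, 0.97, 0.001]
force: [1.0, -0.3, -2.0]
width: 0.0591
```

```bash
python3 - <<'E'
from h import *
s=get_state();print(s["width"],s["force"],s["position"],delta([.6096,.0089,.11]))
M=tool()[1];print(np.degrees(np.arctan2(M[1,0],M[0,0])),s["joints"])
E
```

```text
0.059091916467807454 [ 1.04773994 -0.28234339 -2.01085608] [0.56138903 0.1433032  0.11310422] [-10.60910766  -9.55588247   0.33685489]
151.7336424044608 [ 7.48668116e-02  2.15624076e-01  1.91535315e+00  5.78130167e-05
  1.00348500e+00 -1.00263100e+00]
```

>>> apply_moves(
  rows=[
    [[-2.7,-2.4,0.1],[0,0,-7],5.5],
    [[-5.4,-4.8,0.2],[0,0,-14],5.5],
    [[-8,-7.2,0.2],[0,0,-21],5.5],
    [[-10.4,-9.4,0.2],[0,0,-28],5.5],
    [[-10.6,-9.5,0.2],[0,0,-35],5.5],
  ],
)

```text
t: 16.15
position: [0.6079, 0.0031, 0.1074]
tool_rot: [0.001, -0.055, 0.999, -0.001]
force: [-1.2, 0.9, -0.9]
width: 0.0591
```

>>> apply_moves(
  rows=[
    [[0,0,0],[0,0,-7],5.5],
    [[0,0,0],[0,0,-7],5.5],
    [[0,0,0],[0,0,-7],5.5],
  ],
)

```text
t: 16.4
position: [0.606, 0.0082, 0.1068]
tool_rot: [-0.001, -0.113, 0.994, 0.0]
force: [-0.4, 0.3, -1.0]
width: 0.0588
```

```bash
python3 - <<'E'
from h import *
c,s,p,d=snap("wq1");print(s["t"],s["width"],s["force"],s["position"],delta([.6096,.0089,.09]))
M=tool()[1];print(np.degrees(np.arctan2(M[1,0],M[0,0])),s["joints"][5],abs(s["dq"]).max())
E
```

```text
16.4 0.05882586964320451 [-0.42405498  0.34984566 -0.9826969 ] [0.60595011 0.00822032 0.10676796] [-0.36563523 -0.04644208  1.68644792]
-166.98287859734342 -1.9510288933321198 0.01380968529415794
```

View pics/wq1.png

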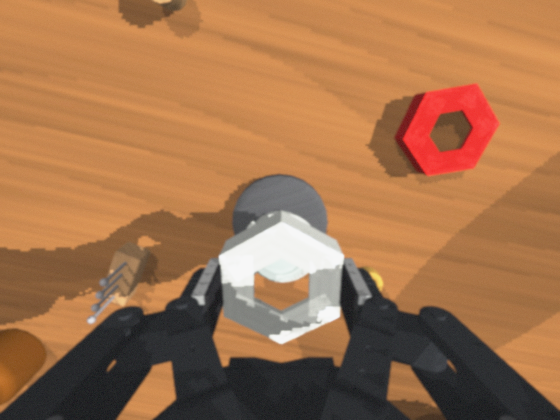

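>>> apply_moves(
  rows=[
    [[-0.37,-0.05,0],[0,0,0],5.5],
    [[-0.37,-0.05,1.2],[0,0,0],5.5],
    [[-0.37,-0.05,1.8],[0,0,0],5.5],
    [[-0.37,-0.05,1.8],[0,0,0],5.5],
    [[-0.37,-0.05,1.8],[0,0,0],5.5],
  ],
)

```text
t: 16.87
position: [0.6092, 0.009, 0.0879]
tool_rot: [-0.001, -0.115, 0.993, 0.0]
force: [0.1, -0.5, -0.7]
width: 0.0587
```

```bash
python3 - <<'E'
from h import *
c,s,p,d=snap("wq2");print(s["t"],s["width"],s["force"],s["ft_torque"],s["position"],delta([.6096,.0089,.09]))
M=tool()[1];print(np.degrees(np.arctan2(M[1,0],M[0,0])),s["joints"][5],abs(s["dq"]).max())
cv2.imwrite("pics/wq2c.png",cv2.resize(p[180:350,200:370],None,fx=4,fy=4,interpolation=cv2.INTER_CUBIC)[:,:,::-1])
E
```

```text
16.8667 0.058703838117453236 [ 0.13109412 -0.48086891 -0.7065847 ] [ 0.03182511 -0.01028439 -0.03767461] [0.60916874 0.00902573 0.0878706 ] [ 0.00629154  0.00420458 -0.14254208]
-166.82979759526077 -1.952246866512505 0.01723190721052899
```

View pics/wq2c.png

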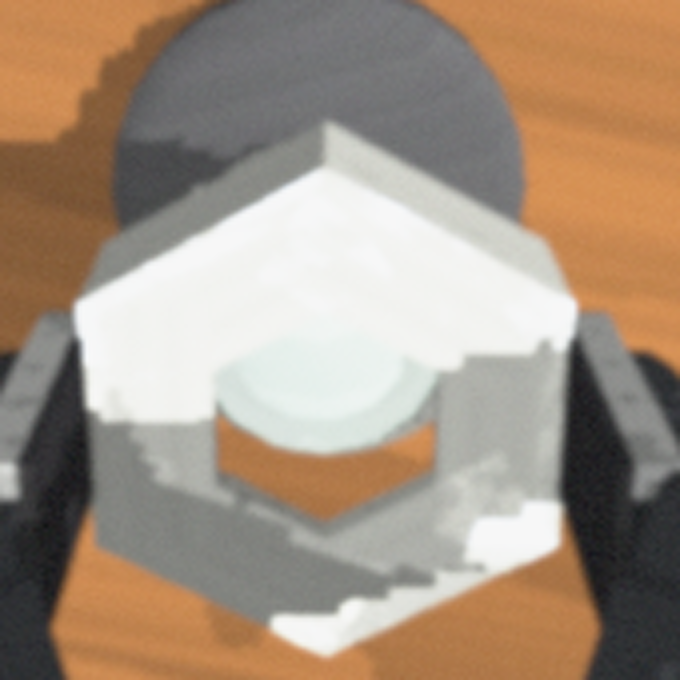

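>>> apply_moves(
  rows=[
    [[0,0,0.3],[0,0,0],5.5],
    [[0,0,0.6],[0,0,0],5.5],
    [[0,0,0.9],[0,0,0],5.5],
    [[0,0,0.9],[0,0,0],5.5],
  ],
)

```text
t: 17.25
position: [0.6096, 0.0087, 0.0795]
tool_rot: [-0.001, -0.115, 0.993, 0.0]
force: [0.1, -0.2, -1.1]
width: 0.0586
```

>>> apply_moves(
  rows=[
    [[0,0,0.1],[0,0,0],5.5],
    [[0,0,0.15],[0,0,0],5.5],
    [[0,0,0.15],[0,0,0],5.5],
  ],
)

```text
t: 17.5
position: [0.6101, 0.0086, 0.0788]
tool_rot: [-0.0, -0.115, 0.993, 0.0]
force: [-0.1, 0.1, -1.2]
width: 0.0592
```

>>> apply_moves(
  rows=[
    [[0,0,0.05],[0,0,0],5.5],
    [[0,0,0.1],[0,0,0],5.5],
    [[0,0,0.1],[0,0,0],5.5],
  ],
)

```text
t: 17.75
position: [0.6101, 0.0086, 0.0778]
tool_rot: [-0.0, -0.115, 0.993, -0.0]
force: [0.2, 0.3, -0.2]
width: 0.0588
```

>>> apply_moves(
  rows=[
    [[0.04,0.03,0.1],[0,0,0],5.5],
    [[0.04,0.03,0.2],[0,0,0],5.5],
    [[0.04,0.03,0.2],[0,0,0],5.5],
  ],
)

```text
t: 18.0
position: [0.6102, 0.0087, 0.0766]
tool_rot: [0.0, -0.115, 0.993, -0.0]
force: [-0.4, 0.3, 3.1]
width: 0.059
```

>>> apply_moves(
  rows=[
    [[0,0,0.05],[0,0,0],5.5],
    [[0,0,0.1],[0,0,0],5.5],
    [[0,0,0.1],[0,0,0],5.5],
  ],
)

```text
t: 18.25
position: [0.6104, 0.0086, 0.0762]
tool_rot: [0.001, -0.115, 0.993, -0.0]
force: [-2.2, 0.3, 6.3]
width: 0.0591
```

Contact came at an underside height of about -1.8 mm, so the lugs are probably clipping the upper thread ends. I'll back off, recentre, turn 6° counter-clockwise and try again.

>>> apply_moves(
  rows=[
    [[0,0,-0.2],[0,0,0],5.5],
    [[0.07,0.03,-0.2],[0,0,-6],5.5],
    [[0.07,0.03,-0.2],[0,0,-6],5.5],
    [[0.07,0.03,-0.1],[0,0,-6],5.5],
    [[0.07,0.03,-0.1],[0,0,-6],5.5],
  ],
)

```text
t: 18.67
position: [0.6085, 0.0087, 0.0753]
tool_rot: [-0.001, -0.166, 0.986, -0.0]
force: [-0.4, -1.7, -0.7]
width: 0.0587
```

```bash
python3 - <<'E'
from h import *
s=get_state();print(s["t"],s["width"],s["force"],s["ft_torque"],s["position"],delta([.6096,.0089,.09]))
M=tool()[1];print(np.degrees(np.arctan2(M[1,0],M[0,0])),s["joints"][5],abs(s["dq"]).max())
E
```

```text
18.6667 0.058694175676108976 [-0.3500646  -1.69857398 -0.70662945] [-0.34454908  0.10931641  0.04949518] [0.6084592  0.00865866 0.0752714 ] [-0.11379365 -0.01496177 -1.4730038 ]
-160.91618292027584 -2.0552500738787782 0.009646206168223828
```

The ring now passes the earlier contact height freely. Continuing down.

>>> apply_moves(
  rows=[
    [[-0.08,0,0],[0,0,0],5.5],
    [[-0.08,0,0.1],[0,0,0],5.5],
    [[-0.08,0,0.15],[0,0,0],5.5],
    [[-0.08,0,0.15],[0,0,0],5.5],
  ],
)

```text
t: 19.0
position: [0.609, 0.009, 0.0735]
tool_rot: [-0.001, -0.166, 0.986, -0.0]
force: [-1.9, -4.0, -0.2]
width: 0.0593
```

>>> apply_moves(
  rows=[
    [[0,0,0.1],[0,0,0],5.5],
    [[0,0,0.1],[0,0,0],5.5],
  ],
)

```text
t: 19.17
position: [0.6091, 0.009, 0.0729]
tool_rot: [-0.001, -0.167, 0.986, -0.0]
force: [-3.4, -3.8, 0.4]
width: 0.0591
```

>>> apply_moves(
  rows=[
    [[0.05,-0.03,0],[0,0,0],5.5],
    [[0.05,-0.03,0.1],[0,0,0],5.5],
    [[0.05,-0.03,0.1],[0,0,0],5.5],
  ],
)

```text
t: 19.42
position: [0.6092, 0.0088, 0.0723]
tool_rot: [-0.0, -0.167, 0.986, 0.0]
force: [-3.3, -2.4, -0.4]
width: 0.059
```

>>> apply_moves(
  rows=[
    [[0,0,0.1],[0,0,0],5.5],
    [[0,0,0.1],[0,0,0],5.5],
  ],
)

```text
t: 19.58
position: [0.6093, 0.0088, 0.0718]
tool_rot: [-0.0, -0.167, 0.986, -0.0]
force: [-4.3, -3.2, 3.0]
width: 0.0591
```

```bash
python3 - <<'E'
from h import *
s=get_state();print(s["t"],s["width"],s["force"],s["ft_torque"],s["position"])
M=tool()[1];print(M.round(4))
E
```

```text
19.5833 0.059100745877239735 [-4.34690582 -3.15673462  2.9783041 ] [-0.57339448  0.74257824 -0.10506289] [0.60931821 0.00877487 0.07181966]
[[-9.445e-01 -3.285e-01 -3.000e-04]
 [-3.285e-01  9.445e-01 -2.000e-04]
 [ 3.000e-04 -1.000e-04 -1.000e+00]]
```

>>> apply_moves(
  rows=[
    [[0.04,-0.02,-0.03],[0,0,2],5.5],
    [[0.04,-0.02,0.05],[0,0,3],5.5],
    [[0.04,-0.02,0.05],[0,0,3],5.5],
  ],
)

```text
t: 19.83
position: [0.6097, 0.0084, 0.0712]
tool_rot: [0.001, -0.141, 0.99, -0.0]
force: [-0.6, -2.6, 1.1]
width: 0.0588
```

```bash
python3 - <<'E'
from h import *
s=get_state();print(s["t"],s["width"],s["force"],s["ft_torque"],s["position"])
p2,_=get_image("scene");cv2.imwrite("pics/sq4.png",cv2.resize(p2[180:270,220:330],None,fx=6,fy=6,interpolation=cv2.INTER_CUBIC)[:,:,::-1])
E
```

```text
19.8333 0.05879908358930875 [-0.55423601 -2.64541023  1.07653682] [-0.54092247  0.17428803  0.00097109] [0.60966658 0.00838024 0.07115107]
```

View pics/sq4.png

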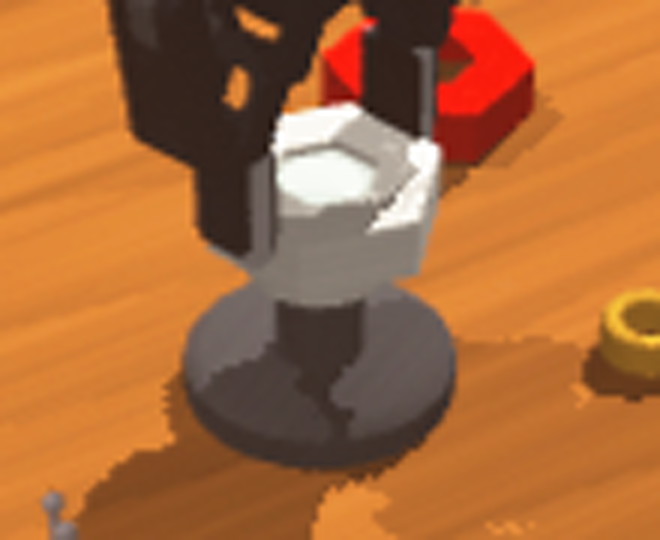

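The ring sits over the cup and is level. I'll ease it down until it lightly touches the lens.

>>> apply_moves(
  rows=[
    [[0,-0.02,0.05],[0,0,0],5.5],
    [[0,-0.02,0.05],[0,0,0],5.5],
  ],
)

```text
t: 20.05
position: [0.6095, 0.0084, 0.0705]
tool_rot: [0.001, -0.141, 0.99, 0.0]
force: [-0.8, -1.7, 0.6]
width: 0.0585
```

>>> apply_moves(
  rows=[
    [[0,0,0.05],[0,0,0],5.5],
    [[0,0,0.05],[0,0,0],5.5],
  ],
)

```text
t: 20.22
position: [0.6095, 0.0084, 0.0705]
tool_rot: [0.001, -0.141, 0.99, -0.0]
force: [-2.1, -2.0, 4.1]
width: 0.0591
```

>>> apply_moves(
  rows=[
    [[0,0,-0.05],[0,0,2],5.5],
    [[0,-0.02,-0.05],[0,0,5],5.5],
    [[0,-0.02,-0.05],[0,0,5],5.5],
  ],
)

```text
t: 20.47
position: [0.6095, 0.0083, 0.0706]
tool_rot: [0.001, -0.097, 0.995, 0.0]
force: [-1.5, -1.5, 1.9]
width: 0.0586
```

```bash
python3 - <<'E'
from h import *
s=get_state();print(s["t"],s["width"],s["force"],s["ft_torque"],s["position"])
E
```

```text
20.4667 0.05862602650037905 [-1.47066548 -1.46742996  1.85077248] [-0.18971106  0.11691277 -0.02226893] [0.60945954 0.00834833 0.07055034]
```

>>> apply_moves(
  rows=[
    [[0,0,0.05],[0,0,0],5.5],
    [[0,0,0.05],[0,0,0],5.5],
  ],
)

```text
t: 20.63
position: [0.6094, 0.0083, 0.0705]
tool_rot: [0.0, -0.098, 0.995, 0.0]
force: [-1.8, -1.1, 4.7]
width: 0.0588
```

```bash
python3 - <<'E'
from h import *
s=get_state();print(s["t"],s["width"],s["force"],s["ft_torque"],s["position"])
E
```

```text
20.6333 0.058802932174888224 [-1.84381076 -1.08224812  4.72325327] [-0.20834423  0.36666078  0.00898304] [0.60944012 0.00833674 0.07048824]
```

The ring touches the lens, and the lugs are below the thread starts. Now I'll screw clockwise and watch the torque.

>>> apply_moves(
  rows=[
    [[0,0,-0.05],[0,0,5],5.5],
    [[0,0,-0.05],[0,0,10],5.5],
    [[0,0,-0.05],[0,0,15],5.5],
    [[0,0,-0.05],[0,0,15],5.5],
  ],
)

```text
t: 20.97
position: [0.6095, 0.0085, 0.0705]
tool_rot: [0.001, 0.034, 0.999, 0.0]
force: [0.2, -0.3, 2.4]
width: 0.0588
```

```bash
cat > st.py <<'E'
from h import *
s=get_state();M=tool()[1]
print(s["t"],"w",s["width"].round(4),"F",s["force"].round(2),"T",s["ft_torque"].round(3),s["position"].round(4),"h",np.degrees(np.arctan2(M[1,0],M[0,0]))%360)
E
python3 st.py
```

```text
Traceback (most recent call last):
  File "st.py", line 3, in <module>
    print(s["t"],"w",s["width"].round(4),"F",s["force"].round(2),"T",s["ft_torque"].round(3),s["position"].round(4),"h",np.degrees(np.arctan2(M[1,0],M[0,0]))%360)
                     ^^^^^^^^^^^^^^^^
AttributeError: 'float' object has no attribute 'round'
```

```bash
sed -i 's/s\["width"\].round(4)/round(s["width"],4)/' st.py; python3 st.py
```

```text
20.9667 w 0.0588 F [ 0.21 -0.27  2.37] T [-0.087  0.058  0.024] [0.6095 0.0085 0.0705] h 176.13024912715844
```

>>> apply_moves(
  rows=[
    [[0,0,0],[0,0,5],5.5],
    [[0,0,0],[0,0,10],5.5],
    [[0,0,0],[0,0,10],5.5],
  ],
)

```text
t: 21.22
position: [0.6095, 0.0085, 0.0705]
tool_rot: [0.001, 0.12, 0.993, 0.0]
force: [-0.1, 0.1, 1.7]
width: 0.0588
```

```bash
python3 st.py
```

```text
21.2167 w 0.0588 F [-0.05  0.11  1.73] T [-0.044  0.036 -0.022] [0.6095 0.0085 0.0705] h 166.23132184103812
```

>>> apply_moves(
  rows=[
    [[0,0,0],[0,0,4],5.5],
    [[0,0,0],[0,0,8],5.5],
    [[0,0,0],[0,0,8],5.5],
  ],
)

```text
t: 21.47
position: [0.6094, 0.0084, 0.0705]
tool_rot: [0.0, 0.188, 0.982, 0.0]
force: [1.0, 0.3, 2.7]
width: 0.0589
```

```bash
python3 st.py
```

```text
21.4667 w 0.0589 F [0.95 0.34 2.72] T [ 0.038 -0.002 -0.007] [0.6094 0.0084 0.0705] h 158.32209863714283
```

>>> apply_moves(
  rows=[
    [[0,0,0],[0,0,4],5.5],
    [[0,0,0],[0,0,4],5.5],
  ],
)

```text
t: 21.63
position: [0.6094, 0.0084, 0.0705]
tool_rot: [0.0, 0.222, 0.975, 0.0]
force: [0.4, 1.1, 2.4]
width: 0.0589
```

```bash
python3 st.py
```

```text
21.6333 w 0.0589 F [0.39 1.13 2.42] T [ 0.011 -0.032  0.028] [0.6094 0.0084 0.0705] h 154.34321583765123
```

>>> apply_moves(
  rows=[
    [[0,0,0],[0,0,3],5.5],
    [[0,0,0],[0,0,3],5.5],
  ],
)

```text
t: 21.8
position: [0.6094, 0.0083, 0.0705]
tool_rot: [0.0, 0.247, 0.969, 0.0]
force: [0.2, 0.2, 2.9]
width: 0.0591
```

```bash
python3 st.py
```

```text
21.8 w 0.0591 F [0.21 0.23 2.89] T [ 0.066 -0.064 -0.022] [0.6094 0.0083 0.0705] h 151.36154493200206
```

>>> apply_moves(
  rows=[
    [[0,0,0],[0,0,3],5.5],
    [[0,0,0],[0,0,3],5.5],
  ],
)

```text
t: 21.97
position: [0.6093, 0.0083, 0.0705]
tool_rot: [0.0, 0.273, 0.962, 0.0]
force: [0.4, 0.7, 2.1]
width: 0.0589
```

```bash
python3 st.py
```

```text
21.9667 w 0.0589 F [0.36 0.67 2.13] T [ 0.01  -0.004 -0.02 ] [0.6093 0.0083 0.0705] h 148.35066744415678
```

>>> apply_moves(
  rows=[
    [[0,0,0],[0,0,2.5],5.5],
    [[0,0,0],[0,0,2.5],5.5],
  ],
)

```text
t: 22.13
position: [0.6093, 0.0082, 0.0705]
tool_rot: [0.0, 0.294, 0.956, 0.0]
force: [0.0, 0.4, 3.7]
width: 0.0588
```

```bash
python3 st.py
```

```text
22.1333 w 0.0588 F [0.01 0.42 3.67] T [ 0.022 -0.001 -0.075] [0.6093 0.0082 0.0705] h 145.8466674617831
```

>>> apply_moves(
  rows=[
    [[0,0,0],[0,0,2],5.5],
    [[0,0,0],[0,0,2],5.5],
  ],
)

```text
t: 22.3
position: [0.6092, 0.0082, 0.0705]
tool_rot: [0.0, 0.31, 0.951, 0.0]
force: [0.6, -0.0, 4.0]
width: 0.0589
```

```bash
python3 st.py
```

```text
22.3 w 0.0589 F [ 0.57 -0.04  4.04] T [ 0.096  0.126 -0.041] [0.6092 0.0082 0.0705] h 143.85134450047644
```

>>> apply_moves(
  rows=[
    [[0,0,0],[0,0,2],5.5],
    [[0,0,0],[0,0,2],5.5],
  ],
)

```text
t: 22.47
position: [0.609, 0.0083, 0.0705]
tool_rot: [-0.0, 0.327, 0.945, 0.0]
force: [-0.6, 1.4, 5.4]
width: 0.0587
```

```bash
python3 st.py
```

```text
22.4667 w 0.0587 F [-0.6   1.38  5.41] T [0.12  0.165 0.043] [0.609  0.0083 0.0705] h 141.84284641003939
```

>>> apply_moves(
  rows=[
    [[0,0,0],[0,0,2],5.5],
    [[0,0,0],[0,0,2],5.5],
  ],
)

```text
t: 22.63
position: [0.609, 0.0084, 0.0705]
tool_rot: [-0.0, 0.343, 0.939, 0.0]
force: [-0.8, 1.1, 3.9]
width: 0.059
```

```bash
python3 st.py
```

```text
22.6333 w 0.059 F [-0.82  1.09  3.88] T [0.177 0.232 0.151] [0.609  0.0084 0.0705] h 139.8474960613897
```

Torque is climbing. I'll hold and re-read.

>>> apply_moves(
  rows=[
    [[0,0,0],[0,0,0],5.5],
  ],
)

```text
t: 22.72
position: [0.609, 0.0083, 0.0705]
tool_rot: [-0.0, 0.343, 0.939, 0.0]
force: [-1.6, 2.0, 5.1]
width: 0.0587
```

```bash
python3 st.py
```

```text
22.7167 w 0.0587 F [-1.64  1.97  5.12] T [0.214 0.24  0.125] [0.609  0.0083 0.0705] h 139.83937632218274
```

>>> apply_moves(
  rows=[
    [[0,0,0],[0,0,0],5.5],
  ],
)

```text
t: 22.8
position: [0.6089, 0.0084, 0.0705]
tool_rot: [-0.0, 0.344, 0.939, 0.0]
force: [-1.3, 1.1, 4.5]
width: 0.0586
```

```bash
python3 st.py
```

```text
22.8 w 0.0586 F [-1.34  1.13  4.49] T [0.225 0.251 0.204] [0.6089 0.0084 0.0705] h 139.8108860824841
```

>>> apply_moves(
  rows=[
    [[0,0,0],[0,0,0],5.5],
  ],
)

```text
t: 22.88
position: [0.6089, 0.0084, 0.0705]
tool_rot: [-0.0, 0.344, 0.939, 0.0]
force: [-1.2, 2.5, 5.6]
width: 0.0588
```

```bash
python3 st.py
```

```text
22.8833 w 0.0588 F [-1.15  2.46  5.6 ] T [0.242 0.213 0.206] [0.6089 0.0084 0.0705] h 139.80278416145393
```

>>> apply_moves(
  rows=[
    [[0,0,-0.05],[0,0,0],5.5],
    [[0,0,-0.05],[0,0,0],5.5],
  ],
)

```text
t: 23.05
position: [0.6089, 0.0083, 0.0705]
tool_rot: [-0.0, 0.344, 0.939, 0.0]
force: [0.6, 2.1, 3.2]
width: 0.0586
```

```bash
python3 st.py
```

```text
23.05 w 0.0586 F [0.57 2.1  3.23] T [0.307 0.039 0.229] [0.6089 0.0083 0.0705] h 139.7582564766476
```

>>> apply_moves(
  rows=[
    [[0,0,0],[0,0,0],5.5],
  ],
)

```text
t: 23.13
position: [0.609, 0.0083, 0.0705]
tool_rot: [-0.0, 0.344, 0.939, 0.0]
force: [0.4, 2.5, 2.0]
width: 0.0588
```

```bash
python3 st.py
```

```text
23.1333 w 0.0588 F [0.43 2.54 1.99] T [0.347 0.061 0.284] [0.609  0.0083 0.0705] h 139.7362740804955
```

The torque is creeping to 0.28 because the servo integrates. That's snug, so I'll ease the command and let go.

>>> apply_moves(
  rows=[
    [[0,0,0],[0,0,-1],6.2],
    [[0,0,0],[0,0,-1],7],
    [[0,0,0],[0,0,-1],7],
    [[0,0,0],[0,0,-1],7],
  ],
)

```text
t: 23.47
position: [0.6089, 0.0078, 0.0704]
tool_rot: [-0.0, 0.337, 0.942, -0.0]
force: [-0.7, 0.3, -0.3]
width: 0.07
```

```bash
python3 st.py; python3 - <<'E'
from h import *
c,s,p,d=snap("wz1")
cv2.imwrite("pics/wz1c.png",cv2.resize(p[180:350,190:370],None,fx=3,fy=3,interpolation=cv2.INTER_CUBIC)[:,:,::-1])
p2,_=get_image("scene");cv2.imwrite("pics/sz1.png",cv2.resize(p2[180:270,220:330],None,fx=6,fy=6,interpolation=cv2.INTER_CUBIC)[:,:,::-1])
E
```

```text
23.4667 w 0.07 F [-0.67  0.33 -0.31] T [ 0.02   0.035 -0.067] [0.6089 0.0078 0.0704] h 140.64709588058912
```

View pics/wz1c.png

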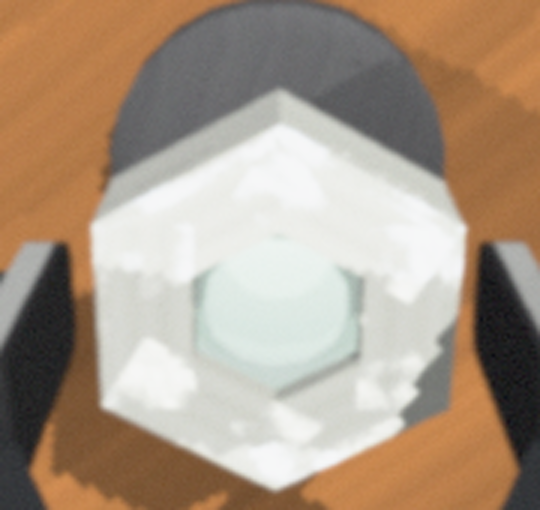

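View pics/sz1.png

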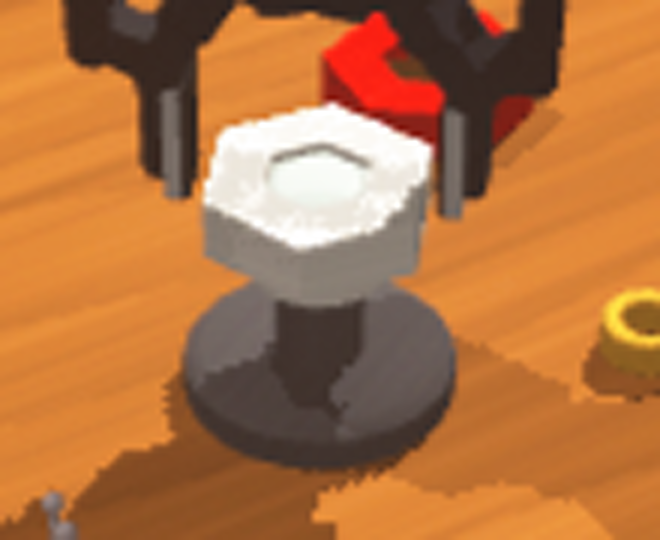

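>>> apply_moves(
  rows=[
    [[0,0,0],[0,0,0],8.5],
    [[0,0,-1],[0,0,0],8.5],
    [[0,0,-4],[0,0,0],8.5],
    [[0,0,-7.5],[0,0,0],8.5],
    [[0,0,-8],[0,0,0],8.5],
  ],
)

```text
t: 23.98
position: [0.613, 0.0076, 0.1587]
tool_rot: [0.006, 0.336, 0.942, 0.001]
force: [1.7, -1.6, 1.7]
width: 0.0849
```

```bash
python3 st.py; python3 - <<'E'
from h import *
c,s,p,d=snap("wz2")
C=(.6102,.009);h=np.radians(139.74)
u0,v0,w,hh=215,160,130,130;S=4
big=cv2.resize(p[v0:v0+hh,u0:u0+w],None,fx=S,fy=S,interpolation=cv2.INTER_CUBIC)
k=np.arange(6)*np.pi/3+h
for z in(.0751,.0561):
    uv=w2px(c,np.c_[C[0]+.0346*np.cos(k),C[1]+.0346*np.sin(k),np.full(6,z)]);uv=((uv-[u0,v0]+.5)*S-.5)
    cv2.polylines(big,[uv.round().astype(np.int32).reshape(-1,1,2)],True,(255,0,0),1)
cv2.imwrite("pics/wz2o.png",big[:,:,::-1])
p2,_=get_image("scene");cv2.imwrite("pics/sz2.png",p2[:,:,::-1])
E
```

```text
23.9833 w 0.0849 F [ 1.68 -1.56  1.72] T [ 0.03   0.009 -0.007] [0.613  0.0076 0.1587] h 140.67715510281482
```

View pics/wz2o.png

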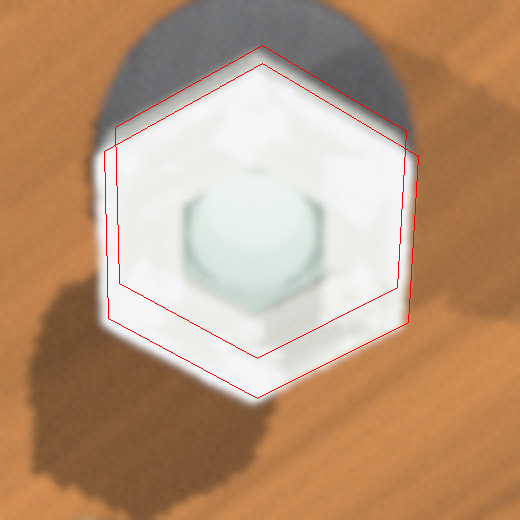

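View pics/sz2.png

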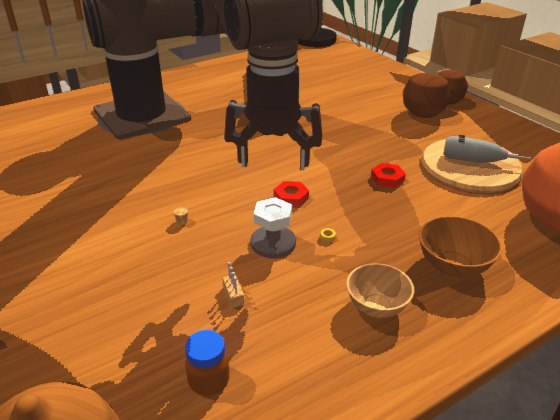

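The ring is level, centred within about 1–2 mm, and still at the tightened yaw. The bystanders look unmoved. Signing off.

```bash
python3 -c "
from bench import *
print(sign_off())"
```

```text
the job is handed in; nothing more can be done
None
```

The lens is seated in the cup and the aluminium ring is screwed down snug on it. I released it and handed the job in at about 24 s of the 67 s allowed. `sign_off` gave no verdict.

- **Lens:** I squeezed it from two directions to centre it in the jaws, then lowered it into the cup until it touched at 3.9 N. After release it lay flat in the cup.
- **Ring:** The first try rested on the thread tops. I backed off and turned it 6° counter-clockwise; it dropped into the gaps and came down until it lightly touched the lens, with the underside about 7.9 mm below the rim. I then turned it clockwise about 52°.
- **Tightness:** The torque climbed from near zero to about 0.2 N m. It then crept to 0.28 N m while I held still, so I eased off and let go. That is above my 0.2 target and close to the 0.3 at which the glass can crack, but no sign of damage showed.

**Last checks:**
- **Position:** The ring looked level and about 1 mm off my estimated centre, with no visible spring-back.
- **Robot:** The gripper was about 8 cm clear of everything.
- **Bystanders:** In the scene picture the collar, stopper and burr block looked unmoved.

**Not settled:**
- **Lens height:** Two estimates disagree by about 1.6 mm. Lens contact put its underside about 10 mm below the rim; ring contact put it about 8.4 mm below. Both are within the required depth.
- **Pressing force:** I did not measure the force on the lens directly; I only inferred it from the torque.

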